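# Tighten the corner nut of a webbed angle plate with a ring spanner

## Task

The webbed angle plate is only held by a finger-tight nut: tighten it with the 30 mm end of the ring spanner. The two webs leave room for only a short swing, so lift the spanner off and seat it afresh for each bite, keep your fingers off the plate and nut, do not lever on the webs, and stop as soon as the nut comes up firm: forcing it twists the stud. Then take the spanner off, lay it flat on the bench clear of the plate and let go of it, leaving the other things where they are.

Things in the scene. Friction and masses are not known exactly. Their poses are not given: they have to be found in the camera images.
- angle_plate: Dark green cast angle plate, fixed, 94 mm deep (its x), 104 wide (y); origin on the bench on the axis of stud and nut. -x: open front; +x: 114 mm high upright, inner face 39 mm from the axis. Foot 12 mm thick, front edge at x=-41 mm. The webs, |y| = 43 to 52 mm, start at x=-41 mm, 61 mm high, and rise to the upright. Seated on the nut, the spanner handle can swing 0.68 rad either side of -x.
- ring_spanner: Bright cranked double ring spanner, loose, about 0.34 kg, balanced near its middle. Origin midway between the rings, level with their undersides; z up. +x: the 30 mm ring (43 mm outside, at x=95 mm); -x: a 24 mm ring, too small for the nut. Rings 16 mm high. Straight handle x=-50 to 50 mm, 16 mm wide, z=22.5 to 33.5 mm: grip it across from above.
- left_web: The upright web of the plate on its +y side, 9 mm thick, inner face at y=43 mm; frame as the plate's. Where the handle passes it, at its front edge (x=-41 mm), it is 61 mm high; the handle of the seated spanner lies 37 to 49 mm above the bench.
- right_web: The upright web of the plate on its -y side, inner face at y=-43 mm; mirror of the left one, frame as the plate's.
- spanner_ring (a point): Centre of the 30 mm ring's bore at half its height (x=95 mm, z=8 mm on the spanner; axes as the spanner's). The bore is a six-sided hole through the ring, 31.5 mm across flats; one corner of it lies on the spanner's +x, the others every 60 deg.
- nut (a joint): Turn of the nut on its stud, rad, growing as it is tightened (clockwise from above). It starts between 0.85 and 1.35 and comes up firm at 3.0. Until then it needs a steady 0.45 N m (about 5 N at the middle of the handle), then it stops dead. It stays where it is left.
- nut_mid (a point): Centre of the steel nut, 24 mm above the bench, z up, +x towards one of its corners. 30 mm across flats, 18 mm high, standing on a washer 15 mm above the bench; the top 4.5 mm taper in by 2.8 mm at the corners. With the ring fully seated the underside of the ring lies on the washer, its centre 1 mm below this one; play 0.75 mm on each flat, 0.08 rad in turn.
- nut_corner (a point): One corner of the nut at half its height, 17.3 mm from the axis; goes round with the nut.
- stud_mark (a point): Red mark on the end of the 20 mm stud, 8 mm off the axis, 45 mm above the bench (12 mm above the nut, so a ring lifted just off the nut still has the stud in its bore). The stud stands at any angle and must not turn: more than 1.3 N m on the firm nut (about 14 N at the middle of the handle) twists it.
- bolt: Bystander: spare steel bolt with its nut, 78 mm long, lying; origin at the centre of its underside.
- pencil: Bystander: flat red carpenter's pencil, 186 mm long, lying; origin at the centre of its underside.
- wood_block_2: Bystander: offcut of light wood, 45 x 90 x 22 mm; origin at the centre of its underside.

How it is judged:
On the way, in this order (a step that is already met when the one before it is completed fails the run):
1. the 30 mm ring of the spanner is seated down over the nut (z of spanner_ring in the frame of nut_mid between -0.005 and 0.005 m and horizontal distance between spanner_ring and nut_mid below 0.003 m), for 0.1 s.
2. after a first bite on the nut the spanner is lifted off it for another (distance of nut_corner from where it was at the start of the episode above 0.0025 m and z of spanner_ring in the frame of nut_mid above 0.014 m and value of joint nut below 2.9 rad), for 0.05 s.
3. the nut is firm, with the spanner seated on it (all of step 1 and value of joint nut above 2.985 rad), for 0.1 s.
At the end, for the whole second after the job is handed in: Nut firm (above 2.97 of 3.0 rad), stud not twisted (mark moved under 1.2 mm); spanner flat on the bench (tilt under 0.06 rad, underside within 6 mm of the top), at rest, released, off the plate, its middle and its 30 mm ring over 60 mm from the stud axis (value of joint nut above 2.97 rad and distance of stud_mark from where it was at the start of the episode below 0.0012 m and angle between ring_spanner's own z axis and vertical below 0.06 rad and height (world z) of ring_spanner between -0.006 and 0.006 m and horizontal distance between ring_spanner and angle_plate above 0.06 m and contact force between ring_spanner and angle_plate below 0.05 N and horizontal distance between spanner_ring and nut_mid above 0.06 m and contact force between the fingers and ring_spanner below 0.05 N and linear speed of ring_spanner below 0.01 m/s); the robot touches nothing.
It fails at once if the stud is twisted by overtightening (its mark moves more than 1.2 mm) (distance of stud_mark from where it was at the start of the episode above 0.0012 m).
It fails at once if the spanner is levered or knocked against a web with more than 15 N (contact force between ring_spanner and left_web above 15 N or contact force between ring_spanner and right_web above 15 N).
It fails at once if the fingers press on the plate or the nut with more than 5 N (contact force between the fingers and angle_plate above 5 N).
It fails at once if the spanner is dropped or thrown (faster than 0.7 m/s with no finger on it) (linear speed of ring_spanner above 0.7 m/s and contact force between the fingers and ring_spanner below 0.01 N).
It fails at once if the bolt, pencil or wood offcut is moved more than 25 mm (distance of any of bolt, pencil, wood_block_2 from where it was at the start of the episode above 0.025 m).
It also fails if it takes over 72 s, if anything falls off the work surface, if the arm or the gripper's body presses on something with over 40 N, if the wrist force passes 120 N, or if a joint passes its speed limit or range.

## Robot

A 6-joint arm with a two-finger parallel gripper is mounted at the origin on a cart in front of the work surface, level with it; the furniture and walls round the work are solid. World frame = base frame: x ahead of the robot, y to its left, z up, the work surface at z = 0. Lengths are in m, angles in rad, forces in N, time in s.
With the tool pointing down it reaches from about 0.375 to 0.9 m from the base axis. Payload 3.1 kg.
Tool frame: the origin (TCP) lies midway between the tips of the shut fingers; the grasp point (between the pads) lies 19 mm behind it; x points along the fingers, z is the direction in which the jaws open and shut, and the axes are right-handed (so a half turn about x gives the same grasp; the last joint's range is limited). The gripper opens to 85 mm and grips with 20 to 120 N. Pads are 22 mm wide; open, the fingers measure 114 mm over their backs; the gripper's body (76 mm by 85 mm) begins 54 mm behind the grasp point. The pads swing forward as they close: fully open they stand 13 mm farther back than shut.
Start: joints at [1.127, 0.527, 1.433, -0, 1.181, -0.178], TCP at [0.164, 0.603, 0.231] pointing down, gripper open.
Joint ranges: [-3.08, 3.08], [-0.75, 2.2], [0.22, 2.44], [-1.43, 4.57], [0, 2.65], [-2.85, 2.85]. Speed limits (rad/s): [2.79, 2.79, 3.14, 3.14, 3.14, 3.14].

## Interface

Orientations are given as a unit quaternion [x, y, z, w].
In Python, from station import telemetry, optics, manip gives the robot as it stands.
- The arm moves only by the tool step_arm, never from a script. Its argument "commands" is a list of rows, each a list of 4 numbers: the shift along the tool's x, y, z in m, then the turn about the tool's x in rad. A call has 1 to 8 rows; each row is the pose to reach, as a shift and turn from the pose measured when the call began, along the tool's axes at that moment; what a row does not reach only later rows make up. A row lasts 1/12 s, in which the tool goes at most 41.7 mm and 7.16 degrees, less where a joint would pass 70% of its speed; a pose out of reach is approached as far as the arm can. A call with a gripper value outside its range is refused whole. "jaw" is the finger opening in m, from 0 to 0.0854, set as the call begins (left out, the last holds). The fingers move at their own pace and stop on an object; "grip_force" is the grip in N (left out, the last holds). Time passes only in rows, so rows that repeat a pose let the fingers close. It gives the time, the measured TCP pose, the force and the opening at its end, in the units of the state.
- telemetry.sense(): the state, without advancing time (a new reading comes with each control period).
- optics.snapshot(name): name is "scene" or "top" or "wrist"; returns the picture (384x512x3 uint8, red, green, blue); there is no depth.
- optics.camera_params(name): a dict with "mtx" (3x3 intrinsics, pixels), "origin" and "attitude" of the camera in the world. Camera axes: x right, y down, z forward; pixel columns grow to the right and rows downward; lengths in m; the calibration is good to about 2 mm. A picture is of the moment at which its call begins: read the wrist's pose just before it. camera_params takes no time and is no camera call; for the wrist camera it gives the pose at the moment of the call.
- manip.sign_off(): hands the job in, once; it reports no verdict.
The state is a dict: "t": time; "q": joint angles; "qd": joint speeds; "tau": joint torques, N m; "tcp_pos": TCP position; "tool_rot": TCP orientation; "force": force on the tool from outside, world axes, zero at the start; "ft_torque": the same for the moment, N m; "finger_gap": opening from 0.0 (shut) to 1.0 (fully open).
Only numpy, scipy, OpenCV 4.12 (cv2) and the standard library are available. Lean on these libraries where they do the work, as an engineer would, in place of code of your own. Each camera call takes 0.05 s, during which the arm holds its last target.

## Working session

There is one attempt and no reset: what is moved stays moved. The work goes in short steps, Python scripts to look and compute and a tool call to move; the robot and the scene stay as the last step left them, time stands still between calls to the robot, and variables do not carry over. Pictures are saved under pics/ and viewed, and the job is handed in when it is done.

Besides the shell and the picture viewer there is one more tool, called after "Call:" by a JSON object that holds its "method" and its "body". step_arm: Moves the arm, as the interface text tells. Its arguments: {"type":"object","properties":{"commands":{"type":"array","items":{"type":"array","items":{"type":"number"}}},"jaw":{"type":"number"},"grip_force":{"type":"number"}},"required":["commands"]}

```bash
ls; mkdir -p pics; python3 - <<'E'
from station import telemetry, optics, manip
import cv2
s=telemetry.sense();print({k:(v if isinstance(v,(int,float)) else [round(float(x),4) for x in v]) for k,v in s.items()})
for n in("scene","top","wrist"):
    p=optics.camera_params(n);print(n,p)
    cv2.imwrite(f"pics/{n}0.png",cv2.cvtColor(optics.snapshot(n),cv2.COLOR_RGB2BGR))
E
```

```text
pics
{'t': 0.0, 'q': [1.1265, 0.5285, 1.4339, -0.0, 1.1814, -0.1785], 'qd': [0.0006, 0.0008, -0.0001, -0.0002, -0.0023, 0.0], 'tau': [-0.0008, -44.2347, -17.8024, -0.0002, 0.0085, 0.0], 'tcp_pos': [0.1639, 0.6024, 0.2303], 'tool_rot': [-0.4297, 0.5626, 0.429, 0.5612], 'force': [0.1733, -0.4086, -0.5533], 'ft_torque': [-0.0031, -0.0188, 0.0036], 'finger_gap': 1.002513924547271}
scene {'mtx': array([[437.11588018,   0.        , 256.17764474],
       [  0.        , 437.11588018, 190.25165757],
       [  0.        ,   0.        ,   1.        ]]), 'origin': array([-0.05319364, -0.89918344,  0.58040814]), 'attitude': array([ 0.80991867, -0.3500016 ,  0.19816583, -0.42692029])}
top {'mtx': array([[401.53442688,   0.        , 252.71462576],
       [  0.        , 401.53442688, 185.70172115],
       [  0.        ,   0.        ,   1.        ]]), 'origin': array([ 0.41185175, -0.39327444,  0.88773795]), 'attitude': array([ 0.70996899, -0.70184458,  0.04073944, -0.0412131 ])}
wrist {'mtx': array([[269.03527779,   0.        , 257.07113163],
       [  0.        , 269.03527779, 192.71717147],
       [  0.        ,   0.        ,   1.        ]]), 'origin': array([0.09213959, 0.62214978, 0.37267993]), 'attitude': array([0.78562193, 0.60086807, 0.08889869, 0.11769778])}
```

View pics/scene0.png

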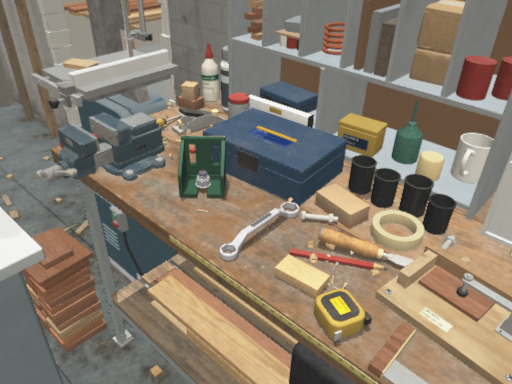

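View pics/top0.png

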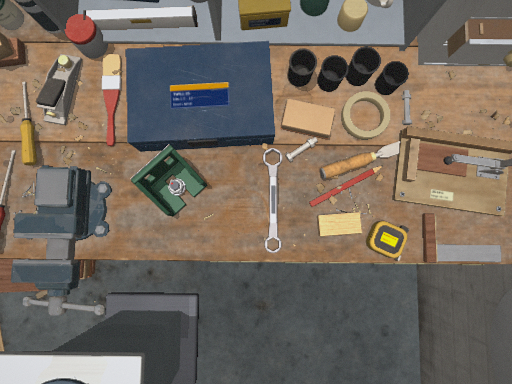

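View pics/wrist0.png

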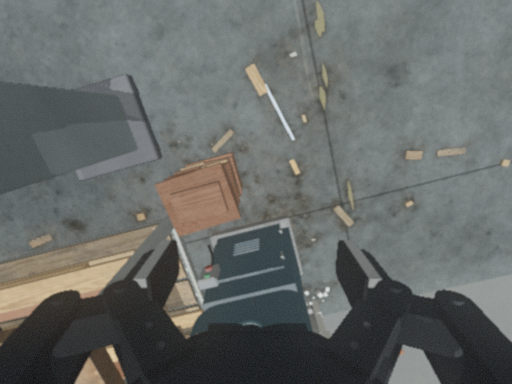

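```bash
cat > h.py <<'E'
import numpy as np, cv2
from scipy.spatial.transform import Rotation as R
from station import telemetry, optics, manip
def ray(p,u,v):
    d=np.linalg.inv(p['mtx'])@[u,v,1.]; return np.array(p['origin']),R.from_quat(p['attitude']).apply(d)
def onz(p,u,v,z):
    o,d=ray(p,u,v); return o+d*(z-o[2])/d[2]
def proj(p,X):
    c=R.from_quat(p['attitude']).inv().apply(np.atleast_2d(X)-p['origin']); q=c@p['mtx'].T; return q[:,:2]/q[:,2:]
def snap(n,f=None):
    p=optics.camera_params(n); im=cv2.cvtColor(optics.snapshot(n),cv2.COLOR_RGB2BGR)
    if f: cv2.imwrite('pics/'+f,im)
    return p,im
def crop(im,x0,y0,x1,y1,k,f): cv2.imwrite('pics/'+f,cv2.resize(im[y0:y1,x0:x1],None,fx=k,fy=k,interpolation=cv2.INTER_CUBIC))
E
python3 - <<'E'
from h import *
im=cv2.imread('pics/top0.png');p=optics.camera_params('top')
crop(im,125,135,215,225,6,'plate_c.png');crop(im,225,140,315,260,5,'sp_c.png')
for u,v in[(272,156),(273,244)]: print(onz(p,u,v,0.016))
print(onz(p,177,186,0.04))
im=cv2.imread('pics/scene0.png');crop(im,160,120,310,265,4,'scene_c.png')
E
```

```text
[ 0.5798029 -0.43386    0.016    ]
[ 0.38775168 -0.43715246  0.016     ]
[ 0.50810628 -0.2312342   0.04      ]
```

View pics/plate_c.png

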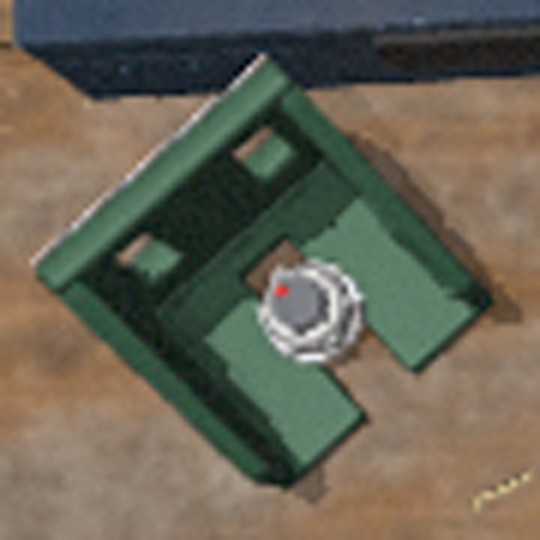

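View pics/sp_c.png

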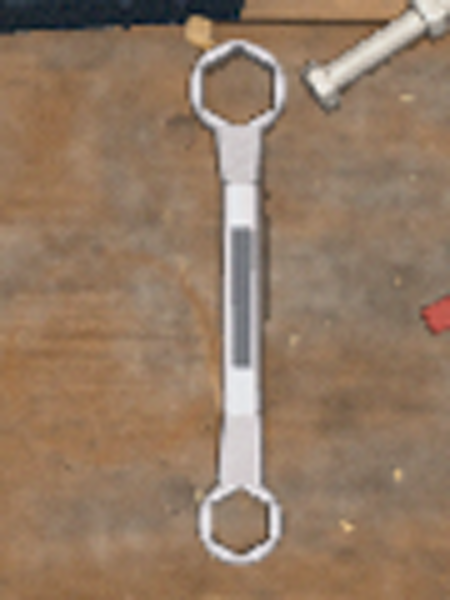

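View pics/scene_c.png

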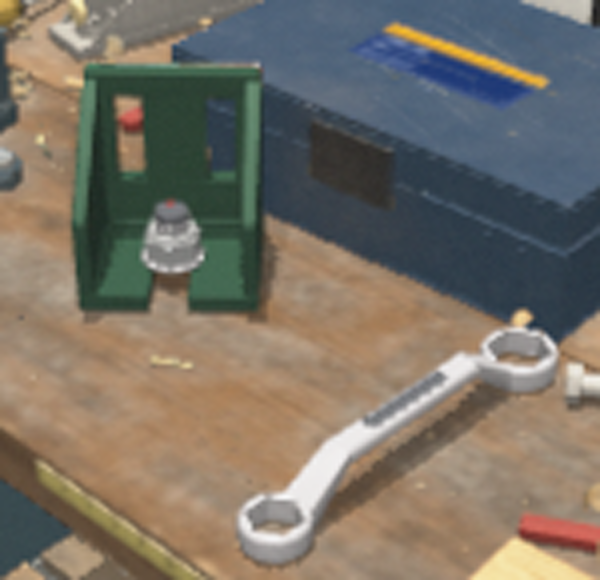

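```bash
python3 - <<'E'
from h import *
s=telemetry.sense();T=R.from_quat(s['tool_rot']);print(T.as_matrix().round(3))
p=optics.camera_params('wrist')
print('cam in tool',T.inv().apply(p['origin']-s['tcp_pos']).round(4)); print((T.inv()*R.from_quat(p['attitude'])).as_matrix().round(3))
# top view measurements
p,im=snap('top');g=im.astype(int)
hsv=cv2.cvtColor(im,cv2.COLOR_BGR2HSV)
m=((hsv[...,1]<50)&(hsv[...,2]>150)).astype(np.uint8); m[:145]=0;m[255:]=0;m[:,:258]=0;m[:,288:]=0
n,l,st,c=cv2.connectedComponentsWithStats(m)
for i in range(1,n):
    if st[i,4]>30: print(st[i],c[i])
ys,xs=np.nonzero(m);
cc=cv2.fitLine(np.c_[xs,ys].astype(np.float32),cv2.DIST_L2,0,.01,.01).ravel();print(cc)
for lo,hi in[(145,166),(233,256)]:
    a=m.copy();a[:lo]=0;a[hi:]=0
    k=cv2.findContours(a,cv2.RETR_EXTERNAL,cv2.CHAIN_APPROX_NONE)[0];k=max(k,key=len);print(cv2.minEnclosingCircle(k))
r=(g[...,2]>150)&(g[...,1]<90)&(g[...,0]<90);r[:170]=0;r[200:]=0;r[:,:160]=0;r[:,190:]=0
ys,xs=np.nonzero(r);print('red',xs.mean(),ys.mean(),onz(p,xs.mean(),ys.mean(),.045))
E
```

```text
[[-0.001 -0.965  0.263]
 [-0.002  0.263  0.965]
 [-1.     0.    -0.002]]
cam in tool [-1.422e-01  7.440e-02 -1.000e-04]
[[-0.    -0.292  0.956]
 [ 0.001 -0.956 -0.292]
 [ 1.     0.001  0.   ]]
[263 148  19 105 616] [272.5        201.49837662]
[ 4.1818060e-03 -9.9999124e-01  2.7259195e+02  2.0119838e+02]
((272.247314453125, 156.7957000732422), 9.540374755859375)
((272.5, 242.23684692382812), 9.877820014953613)
red 171.5 183.0 [ 0.51378897 -0.22034732  0.045     ]
```

```bash
cat >> h.py <<'E'
def yaw(T=None):
    T=R.from_quat(telemetry.sense()['tool_rot']) if T is None else T
    y=T.apply([0,1,0]);return np.arctan2(y[1],y[0])
def plan(pos,ps):
    s=telemetry.sense();T=R.from_quat(s['tool_rot']);d=T.inv().apply(np.array(pos)-s['tcp_pos'])
    t=-(ps-yaw(T)); t=(t+np.pi)%(2*np.pi)-np.pi
    print('t',round(s['t'],2),'at',np.round(s['tcp_pos'],4),'yaw',round(yaw(T),4),'-> row',d.round(4),round(t,4))
E
python3 -c "
from h import *
plan([.5,.3,.32],1.9)"
```

```text
t 0.2 at [0.1639 0.6027 0.2307] yaw 2.8759 -> row [-0.0891 -0.4037 -0.2039] 0.9759
```

Call:
{"method": "step_arm", "body": {"commands": [[-0.09, -0.4, -0.2, 0.97], [-0.09, -0.4, -0.2, 0.97], [-0.09, -0.4, -0.2, 0.97], [-0.09, -0.4, -0.2, 0.97], [-0.09, -0.4, -0.2, 0.97], [-0.09, -0.4, -0.2, 0.97], [-0.09, -0.4, -0.2, 0.97], [-0.09, -0.4, -0.2, 0.97]], "jaw": 0.06}}

```text
t: 0.87
tcp_pos: [0.4087, 0.3834, 0.2971]
tool_rot: [-0.116, 0.698, 0.116, 0.697]
force: [-0.1, 1.0, -0.2]
finger_gap: 0.705
```

```bash
python3 -c "
from h import *
plan([.58,0,.3],1.0)"
```

```text
t 0.87 at [0.4087 0.3834 0.2971] yaw 1.9002 -> row [-0.0026 -0.4182  0.0381] 0.9002
```

Call:
{"method": "step_arm", "body": {"commands": [[-0.02, -0.42, 0.04, 0.9], [-0.02, -0.42, 0.04, 0.9], [-0.02, -0.42, 0.04, 0.9], [-0.02, -0.42, 0.04, 0.9], [-0.02, -0.42, 0.04, 0.9], [-0.02, -0.42, 0.04, 0.9], [-0.02, -0.42, 0.04, 0.9], [-0.02, -0.42, 0.04, 0.9]]}}

```text
t: 1.53
tcp_pos: [0.5452, 0.0798, 0.3131]
tool_rot: [0.2, 0.678, -0.201, 0.678]
force: [0.7, -0.4, 1.3]
finger_gap: 0.701
```

```bash
python3 -c "
from h import *
plan([.5,-.32,.27],0.1)"
```

```text
t 1.53 at [0.5452 0.0798 0.3131] yaw 0.9953 -> row [ 0.0435 -0.3599  0.1797] 0.8953
```

```bash
python3 -c "
from h import *
plan([.485,-.253,.18],0.77)"
```

```text
t 1.53 at [0.5452 0.0798 0.3131] yaw 0.9953 -> row [ 0.1335 -0.3117  0.1307] 0.2253
```

Call:
{"method": "step_arm", "body": {"commands": [[0.0, -0.31, 0.13, 0.225], [0.0, -0.31, 0.13, 0.225], [0.0, -0.31, 0.13, 0.225], [0.03, -0.31, 0.13, 0.225], [0.08, -0.31, 0.13, 0.225], [0.13, -0.31, 0.13, 0.225], [0.13, -0.31, 0.13, 0.225], [0.13, -0.31, 0.13, 0.225]]}}

```text
t: 2.2
tcp_pos: [0.4913, -0.2172, 0.212]
tool_rot: [0.275, 0.651, -0.276, 0.651]
force: [1.1, -0.2, -0.9]
finger_gap: 0.706
```

Call:
{"method": "step_arm", "body": {"commands": [[0, 0, 0, 0], [0, 0, 0, 0]]}}

```text
t: 2.37
tcp_pos: [0.4899, -0.2184, 0.2101]
tool_rot: [0.277, 0.652, -0.277, 0.649]
force: [0.2, 0.7, 0.0]
finger_gap: 0.703
```

```bash
python3 -c "
from h import *
plan([.485,-.253,.18],0.77)
p,im=snap('wrist','w1.png')
print(p,telemetry.sense()['qd'])
print(proj(p,[[.508,-.231,.045]]))"
```

```text
t 2.37 at [ 0.4899 -0.2184  0.2101] yaw 0.766 -> row [ 0.0301 -0.0275  0.0217] -0.004
{'mtx': array([[269.03527779,   0.        , 257.07113163],
       [  0.        , 269.03527779, 192.71717147],
       [  0.        ,   0.        ,   1.        ]]), 'origin': array([ 0.5443488 , -0.16693067,  0.3522088 ]), 'attitude': array([ 0.91006915, -0.38676381, -0.05996311,  0.13635366])} [ 0.03740568 -0.03436873 -0.01304952  0.00435323  0.00181527  0.00039074]
[[275.95724586 173.04695349]]
```

View pics/w1.png

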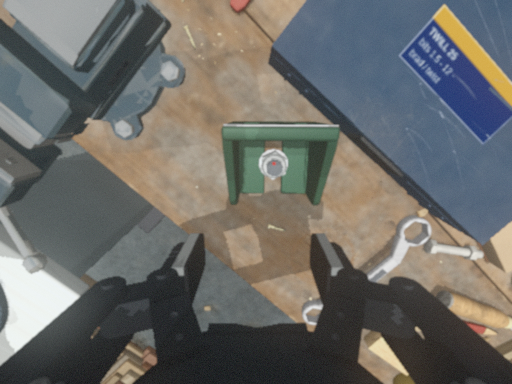

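```bash
python3 -c "
from h import *
plan([.465,-.273,.12],0.77)"
```

```text
t 2.42 at [ 0.4908 -0.2175  0.2114] yaw 0.7678 -> row [ 0.0914 -0.057   0.0221] -0.0022
```

Call:
{"method": "step_arm", "body": {"commands": [[0.01, -0.057, 0.022, 0], [0.04, -0.057, 0.022, 0], [0.07, -0.057, 0.022, 0], [0.091, -0.057, 0.022, 0], [0.091, -0.057, 0.022, 0], [0.091, -0.057, 0.022, 0], [0.091, -0.057, 0.022, 0], [0.091, -0.057, 0.022, 0]]}}

```text
t: 3.08
tcp_pos: [0.4666, -0.2731, 0.1226]
tool_rot: [0.275, 0.65, -0.277, 0.652]
force: [-0.4, -0.6, -0.4]
finger_gap: 0.703
```

```bash
python3 -c "
from h import *
s=telemetry.sense();print(s['tcp_pos'],yaw(),s['qd'])
p,im=snap('wrist','w2.png')
np.savez('w2.npz',**p)
u,v=proj(p,[[.508,-.231,.035]])[0].astype(int);print(u,v)
crop(im,u-60,v-50,u+60,v+60,5,'w2c.png');print(u-60,v-50)"
```

```text
[ 0.4665965  -0.27310577  0.1225728 ] 0.7692876621724585 [-6.49590871e-03 -1.01555008e-03  1.92324690e-03 -8.96713484e-04
 -3.81791385e-03 -8.80670763e-05]
254 129
194 79
```

View pics/w2c.png

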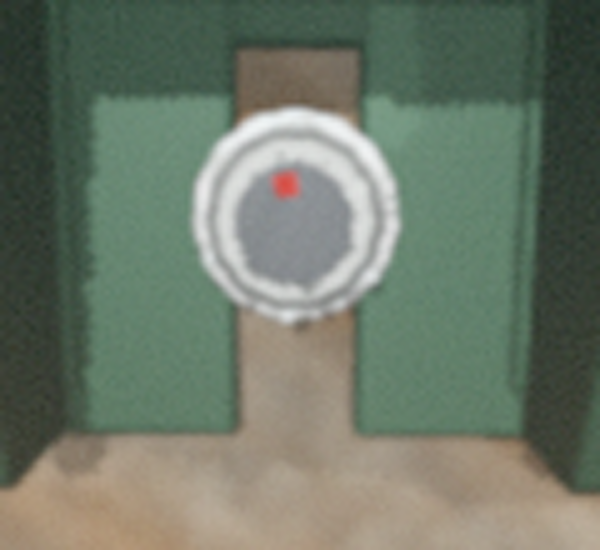

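```bash
python3 -c "
from h import *
p=dict(np.load('w2.npz'));c=onz(p,253,123.4,.045);print(c)
# washer centre
print(onz(p,194+296/5,79+216/5,.017))
# notch edges/ front edges at foot z=.012
for a in[(90,432),(525,437),(237,432),(357,434),(237,48),(358,48)]: print(onz(p,194+a[0]/5,79+a[1]/5,.012).round(4))
plan([c[0]-.1*np.cos(.77),c[1]-.1*np.sin(.77),.05],0.77)"
```

```text
[ 0.51112551 -0.22608093  0.045     ]
[ 0.51085091 -0.22614656  0.017     ]
[ 0.4546 -0.2257  0.012 ]
[ 0.5116 -0.286   0.012 ]
[ 0.4741 -0.2458  0.012 ]
[ 0.4897 -0.2625  0.012 ]
[ 0.524 -0.199  0.012]
[ 0.5388 -0.2143  0.012 ]
t 3.13 at [ 0.4664 -0.2732  0.1225] yaw 0.769 -> row [ 0.0725 -0.0351 -0.0029] -0.001
```

Call:
{"method": "step_arm", "body": {"commands": [[0.01, -0.035, -0.003, 0], [0.03, -0.035, -0.003, 0], [0.05, -0.035, -0.003, 0], [0.072, -0.035, -0.003, 0], [0.072, -0.035, -0.003, 0], [0.072, -0.035, -0.003, 0], [0.072, -0.035, -0.003, 0]]}}

```text
t: 3.72
tcp_pos: [0.4402, -0.2961, 0.0518]
tool_rot: [0.275, 0.649, -0.277, 0.653]
force: [-0.3, 1.3, 0.5]
finger_gap: 0.703
```

```bash
python3 -c "
from h import *
s=telemetry.sense();print(s['tcp_pos'],yaw(),s['qd'])
p,im=snap('wrist','w3.png')
np.savez('w3.npz',**p)
u,v=proj(p,[[.511,-.226,.03]])[0].astype(int);print(u,v)
crop(im,u-50,v-50,u+50,v+50,6,'w3c.png');print(u-50,v-50)"
```

```text
[ 0.44018324 -0.29610696  0.05181662] 0.7694592290942889 [-0.00031926 -0.0134575  -0.00388109 -0.0007825  -0.00333927  0.00063508]
254 63
204 13
```

View pics/w3c.png

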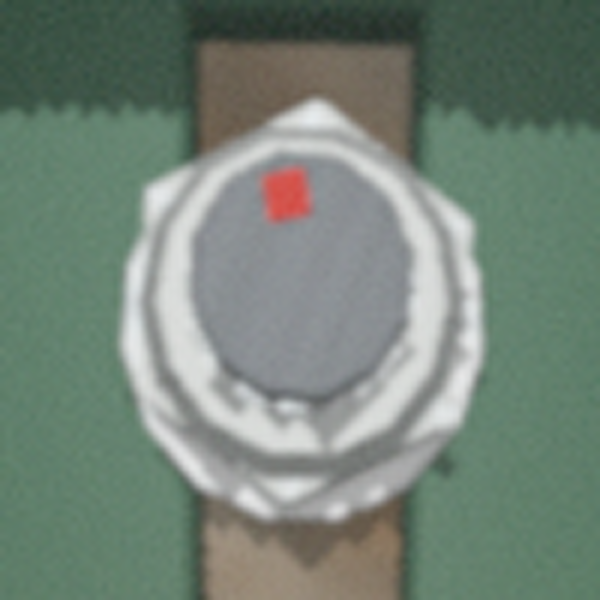

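```bash
python3 -c "
from h import *
p=dict(np.load('w3.npz'))
f=lambda a,z:onz(p,204+a[0]/6,13+a[1]/6,z)[:2]
for z in(.0285,.026):
  P=np.array([f(a,z) for a in[(318,98),(145,190),(472,225)]])
  c,r=cv2.minEnclosingCircle(P.astype(np.float32));
  # exact circumcircle
  A=2*(P[1:]-P[0]);b=(P[1:]**2).sum(1)-(P[0]**2).sum();c=np.linalg.solve(A,b)
  d=P-c;print(z,c,np.hypot(*d.T),np.arctan2(d[:,1],d[:,0])%(np.pi/3))
  for c2 in([.511,-.226],):
    d=P-c2;print(np.hypot(*d.T),np.arctan2(d[:,1],d[:,0])%(np.pi/3))
print('stud',f((302,275),.045),f((302,278),.045))
for a in[(195,40),(412,42)]: print(f(a,.012))
"
```

```text
0.0285 [ 0.51068206 -0.22592321] [0.01724832 0.01724832 0.01724832] [0.67647321 0.69545643 0.65517656]
[0.01705043 0.01738094 0.01692524] [0.6916597  0.71272503 0.65219222]
0.026 [ 0.51094172 -0.22565471] [0.01750888 0.01750888 0.01750888] [0.67647321 0.69545643 0.65517656]
[0.01768224 0.01785905 0.01732564] [0.69376496 0.69536556 0.67230971]
stud [ 0.51075964 -0.22611165] [ 0.51059541 -0.22626997]
[ 0.52235892 -0.2000889 ]
[ 0.53713787 -0.21553058]
```

```bash
python3 -c "
from h import *
plan([.46,-.436,.12],0.01)"
```

```text
t 3.77 at [ 0.4403 -0.2963  0.052 ] yaw 0.7695 -> row [-0.0672 -0.0831  0.1145] 0.7595
```

Call:
{"method": "step_arm", "body": {"commands": [[-0.04, -0.01, 0.01, 0.1], [-0.067, -0.03, 0.04, 0.2], [-0.067, -0.083, 0.115, 0.76], [-0.067, -0.083, 0.115, 0.76], [-0.067, -0.083, 0.115, 0.76], [-0.067, -0.083, 0.115, 0.76], [-0.067, -0.083, 0.115, 0.76], [-0.067, -0.083, 0.115, 0.76]]}}

```text
t: 4.43
tcp_pos: [0.4608, -0.4371, 0.1216]
tool_rot: [0.498, 0.499, -0.498, 0.505]
force: [-0.2, 0.0, 0.1]
finger_gap: 0.7
```

Call:
{"method": "step_arm", "body": {"commands": [[0, 0, 0, 0], [0, 0, 0, 0]]}}

```text
t: 4.6
tcp_pos: [0.4613, -0.4372, 0.1229]
tool_rot: [0.497, 0.499, -0.498, 0.506]
force: [1.0, -0.3, 0.8]
finger_gap: 0.709
```

```bash
python3 -c "
from h import *
s=telemetry.sense();print(s['tcp_pos'],yaw(),s['qd'])
p,im=snap('wrist','w4.png')
np.savez('w4.npz',**p);cv2.imwrite('pics/w4b.png',cv2.resize(im,(768,576)))"
```

```text
[ 0.46125433 -0.4371954   0.12287727] 0.010110871203434575 [ 0.00132132  0.00744742  0.00432702 -0.00052404 -0.00219069  0.00301127]
```

View pics/w4b.png

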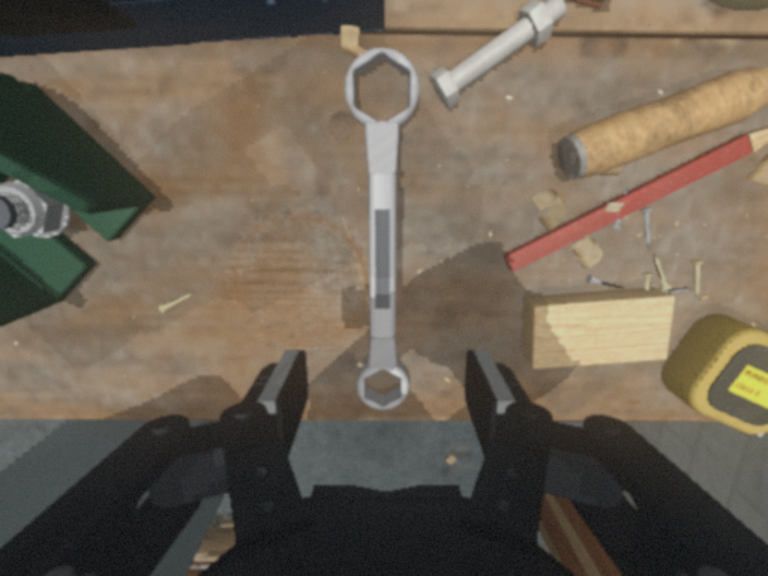

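```bash
python3 -c "
from h import *
p=dict(np.load('w4.npz'));im=cv2.imread('pics/w4.png')
f=lambda u,v,z:onz(p,u/1.5,v/1.5,z)
a=f(382,87,.016);b=f(384,385,.016);print(a,b,np.hypot(*(a-b)[:2]),(a+b)/2,np.arctan2(*(a-b)[[1,0]]))
c=f(383,177,.0335);d=f(383,337,.0335);print(c,d,(c+d)/2,np.arctan2(*(c-d)[[1,0]]))
plan([.485,-.4365,.012],.01)
"
```

```text
[ 0.57882945 -0.43498649  0.016     ] [ 0.39082031 -0.43789509  0.016     ] 0.1880316300498298 [ 0.48482488 -0.43644079  0.016     ] 0.015469283472075584
[ 0.53048833 -0.4359302   0.0335    ] [ 0.43450925 -0.43677357  0.0335    ] [ 0.48249879 -0.43635189  0.0335    ] 0.008786807513307338
t 4.65 at [ 0.4612 -0.4371  0.1226] yaw 0.0099 -> row [ 0.1108  0.0231 -0.0013] -0.0001
```

Call:
{"method": "step_arm", "body": {"commands": [[0.03, 0.023, -0.001, 0], [0.06, 0.023, -0.001, 0], [0.09, 0.023, -0.001, 0], [0.11, 0.023, -0.001, 0], [0.11, 0.023, -0.001, 0], [0.11, 0.023, -0.001, 0], [0.11, 0.023, -0.001, 0]]}}

```text
t: 5.23
tcp_pos: [0.4856, -0.4375, 0.0141]
tool_rot: [0.497, 0.498, -0.498, 0.507]
force: [0.4, -0.3, 0.9]
finger_gap: 0.703
```

Call:
{"method": "step_arm", "body": {"commands": [[0, 0, 0, 0], [0, 0, 0, 0], [0, 0, 0, 0], [0, 0, 0, 0], [0, 0, 0, 0], [0, 0, 0, 0]], "jaw": 0.0, "grip_force": 50}}

```text
t: 5.73
tcp_pos: [0.4861, -0.4376, 0.0156]
tool_rot: [0.497, 0.498, -0.498, 0.508]
force: [-1.7, 2.0, 5.3]
finger_gap: 0.174
```

```bash
python3 -c "
from h import *
plan([.44,-.30,.09],.676)
s=telemetry.sense();print(s['finger_gap'],s['force'],s['ft_torque'])"
```

```text
t 5.73 at [ 0.4861 -0.4376  0.0156] yaw 0.0103 -> row [-0.0763 -0.044  -0.1372] -0.6657
0.17396116921541188 [-1.73165085  1.99387441  5.32881029] [0.38721696 0.05398166 0.00808922]
```

Call:
{"method": "step_arm", "body": {"commands": [[-0.02, 0, 0, 0], [-0.05, 0, 0, 0], [-0.08, 0, 0, 0], [-0.08, 0, 0, 0], [-0.08, 0, 0, 0], [-0.08, 0, 0, 0]]}}

```text
t: 6.23
tcp_pos: [0.4845, -0.4357, 0.0944]
tool_rot: [0.497, 0.499, -0.498, 0.507]
force: [-1.1, 0.3, -4.8]
finger_gap: 0.171
```

```bash
python3 -c "
from h import *
print(telemetry.sense()['force'],telemetry.sense()['finger_gap'])
p,im=snap('wrist','w5.png')
np.savez('w5.npz',**p);cv2.imwrite('pics/w5b.png',cv2.resize(im,(768,576)))
plan([.511-.095*np.cos(.676),-.226-.095*np.sin(.676),.10],.676)
"
```

```text
[-1.09301698  0.33606177 -4.80303265] 0.17125908507977564
t 6.28 at [ 0.4842 -0.4352  0.0936] yaw 0.0103 -> row [-0.0078 -0.0457 -0.1502] -0.6657
```

View pics/w5b.png

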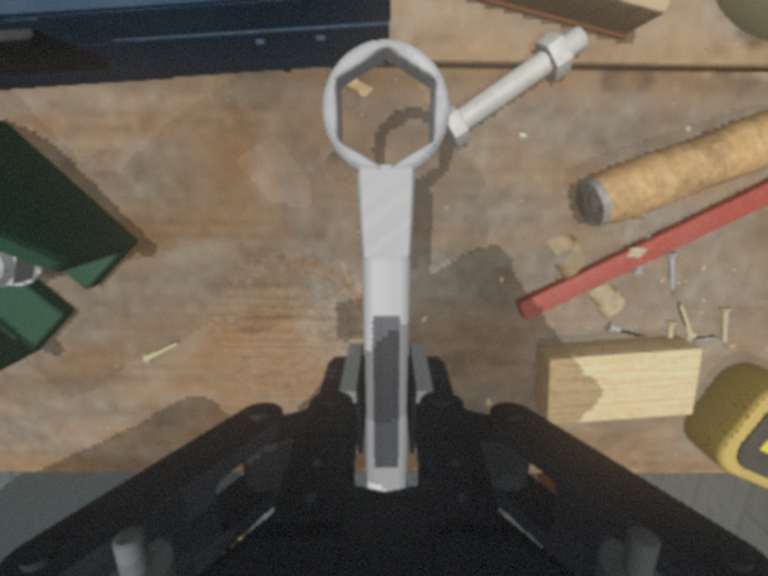

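```bash
cat >> h.py <<'E'
def circ(P):
    P=np.array(P)[:,:2];A=np.c_[2*P,np.ones(len(P))];x=np.linalg.lstsq(A,(P**2).sum(1),rcond=None)[0]
    return x[:2],np.sqrt(x[2]+x[0]**2+x[1]**2)
E
python3 -c "
from h import *
p=dict(np.load('w5.npz'));im=cv2.imread('pics/w5.png')
crop(im,200,15,320,135,5,'w5c.png')
"
```

```text
(no output)
```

View pics/w5c.png

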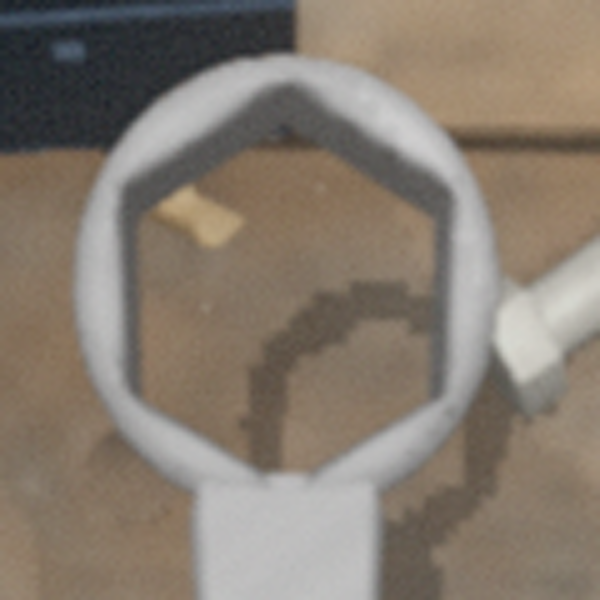

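```bash
python3 -c "
from h import *
p=dict(np.load('w5.npz'));tcp=np.array([.4842,-.4352,.0936])
for dz in(0,-.003,.003):
  P=np.array([onz(p,200+a/5,15+b/5,.0940+dz) for a,b in[(287,78),(122,188),(455,195),(447,390),(126,392)]])
  c,r=circ(P);d=P[:,:2]-c;print(dz,c,r,np.hypot(*d.T),(np.arctan2(d[:,1],d[:,0])+.5)%(np.pi/3)-.5)
  e=c-tcp[:2];print('fwd',np.hypot(*e),'dir',np.arctan2(e[1],e[0]))
"
```

```text
0 [ 0.57658681 -0.43496015] 0.018433946278434525 [0.0185666  0.01828551 0.01837925 0.01842326 0.01851378] [ 0.00896136  0.00795347 -0.02388423  0.02261319  0.00904582]
fwd 0.09238712540120449 dir 0.002596158856662324
-0.003 [ 0.5769703  -0.43498435] 0.018820198638248894 [0.01895563 0.01866865 0.01876435 0.01880929 0.01890171] [ 0.00896136  0.00795347 -0.02388423  0.02261319  0.00904582]
fwd 0.09277055195215554 dir 0.0023245346521776713
0.003 [ 0.57620333 -0.43493595] 0.01804769391861493 [0.01817757 0.01790236 0.01799414 0.01803723 0.01812586] [ 0.00896136  0.00795347 -0.02388423  0.02261319  0.00904582]
fwd 0.09200370572335341 dir 0.002870047035196105
```

```bash
cat >> h.py <<'E'
NUT=np.array([.5107,-.2260]); RY,RZ=.0923,.0007
def tgt(ps,z,ry=None,rz=None,nut=None):
    ry=RY if ry is None else ry; rz=RZ if rz is None else rz; nut=NUT if nut is None else nut
    c,s=np.cos(ps),np.sin(ps); q=nut-ry*np.array([c,s])-rz*np.array([s,-c]); return [q[0],q[1],z]
E
python3 -c "
from h import *
plan(tgt(.68,.11),.68)
"
```

```text
t 6.28 at [ 0.4842 -0.4352  0.0936] yaw 0.0103 -> row [-0.0178 -0.044  -0.1521] -0.6697
```

Call:
{"method": "step_arm", "body": {"commands": [[-0.015, 0, 0, -0.08], [-0.018, -0.005, -0.02, -0.16], [-0.018, -0.01, -0.04, -0.26], [-0.018, -0.018, -0.06, -0.36], [-0.018, -0.026, -0.085, -0.46], [-0.018, -0.035, -0.11, -0.56], [-0.018, -0.04, -0.132, -0.64], [-0.018, -0.044, -0.152, -0.67]]}}

```text
t: 6.95
tcp_pos: [0.4363, -0.2808, 0.1083]
tool_rot: [0.303, 0.637, -0.304, 0.64]
force: [-0.1, 0.6, -4.4]
finger_gap: 0.173
```

Call:
{"method": "step_arm", "body": {"commands": [[0, 0, 0, 0], [0, 0, 0, 0], [0, 0, 0, 0]]}}

```text
t: 7.2
tcp_pos: [0.4365, -0.2811, 0.1073]
tool_rot: [0.303, 0.638, -0.304, 0.64]
force: [0.9, -0.9, -2.8]
finger_gap: 0.171
```

```bash
python3 -c "
from h import *
plan(tgt(.68,.068),.68)
"
```

```text
t 7.2 at [ 0.4365 -0.2811  0.1073] yaw 0.6832 -> row [0.0393 0.0001 0.003 ] 0.0032
```

Call:
{"method": "step_arm", "body": {"commands": [[0.015, 0, 0.002, 0.003], [0.03, 0, 0.003, 0.003], [0.039, 0, 0.003, 0.003], [0.039, 0, 0.003, 0.003], [0.039, 0, 0.003, 0.003], [0.039, 0, 0.003, 0.003]]}}

```text
t: 7.7
tcp_pos: [0.4387, -0.2842, 0.0685]
tool_rot: [0.304, 0.637, -0.306, 0.639]
force: [0.0, -0.2, -4.0]
finger_gap: 0.175
```

```bash
python3 -c "
from h import *
plan(tgt(.68,.068),.68);print(telemetry.sense()['force'])
p,im=snap('wrist','w6.png');np.savez('w6.npz',**p)
crop(im,197,10,317,130,5,'w6c.png')
"
```

```text
t 7.7 at [ 0.4387 -0.2842  0.0685] yaw 0.6797 -> row [ 0.0005  0.0003 -0.0007] -0.0003
[ 0.04329723 -0.20373146 -4.02722885]
```

View pics/w6c.png

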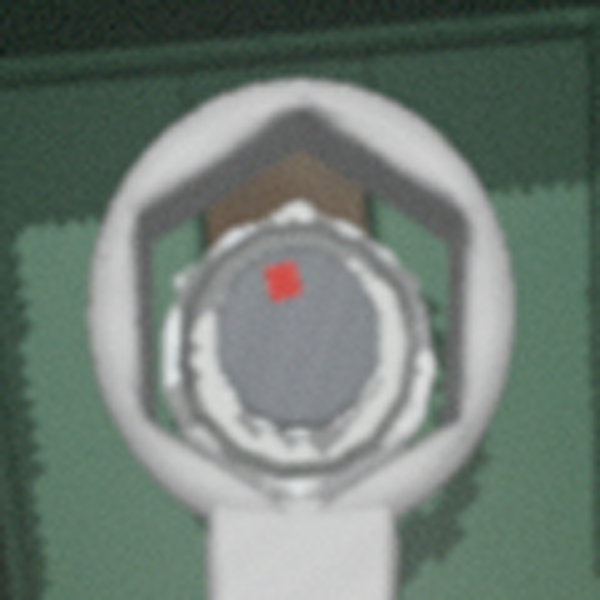

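```bash
cat > a.py <<'E'
from h import *
def rel(npz,x0,y0,k,corners,stud,ztop,tcp,ps,nc=None):
    p=dict(np.load(npz))
    P=np.array([onz(p,x0+a/k,y0+b/k,ztop) for a,b in corners]);c,r=circ(P);d=P[:,:2]-c
    an=(np.arctan2(d[:,1],d[:,0])-ps+.5)%(np.pi/3)-.5
    print('ring',c,r,'yaw-tool',an.round(3),an.mean())
    s=onz(p,x0+stud[0]/k,y0+stud[1]/k,.045)[:2];print('stud',s)
    e=s-c;print('move needed tool y,z',e@[np.cos(ps),np.sin(ps)],e@[np.sin(ps),-np.cos(ps)])
    if nc:
        q=onz(p,x0+nc[0]/k,y0+nc[1]/k,.0285)[:2]-s;print('nut corner r,ang',np.hypot(*q),np.arctan2(q[1],q[0]))
E
python3 -c "
from a import *
rel('w6.npz',197,10,5,[(303,105),(138,215),(470,225),(462,418),(143,418)],(298,337),.069,0,.6797,(298,203))"
```

```text
ring [ 0.51022571 -0.22688099] 0.01814742136822759 yaw-tool [-0.003 -0.003 -0.047  0.005 -0.002] -0.009854886193692059
stud [ 0.5107382  -0.22600815]
move needed tool y,z 0.000947229865891393 -0.000356732202380604
nut corner r,ang 0.016873442932513395 0.6777598139051306
```

Call:
{"method": "step_arm", "body": {"commands": [[0.007, 0.0007, -0.0005, 0], [0.015, 0.0007, -0.0005, 0], [0.017, 0.0007, -0.0005, 0], [0.017, 0.0007, -0.0005, 0], [0.017, 0.0007, -0.0005, 0]]}}

```text
t: 8.17
tcp_pos: [0.4389, -0.2832, 0.0515]
tool_rot: [0.304, 0.637, -0.306, 0.639]
force: [-0.1, -0.7, -4.3]
finger_gap: 0.17
```

```bash
python3 -c "
from h import *
plan(tgt(.68,.031),.68);print(telemetry.sense()['force'])
p,im=snap('wrist','w7.png');np.savez('w7.npz',**p)
crop(im,197,10,317,130,5,'w7c.png')
"
```

```text
t 8.17 at [ 0.4389 -0.2832  0.0515] yaw 0.6799 -> row [ 0.0205 -0.0005 -0.0001] -0.0001
[-0.07343262 -0.74714353 -4.25619011]
```

View pics/w7c.png

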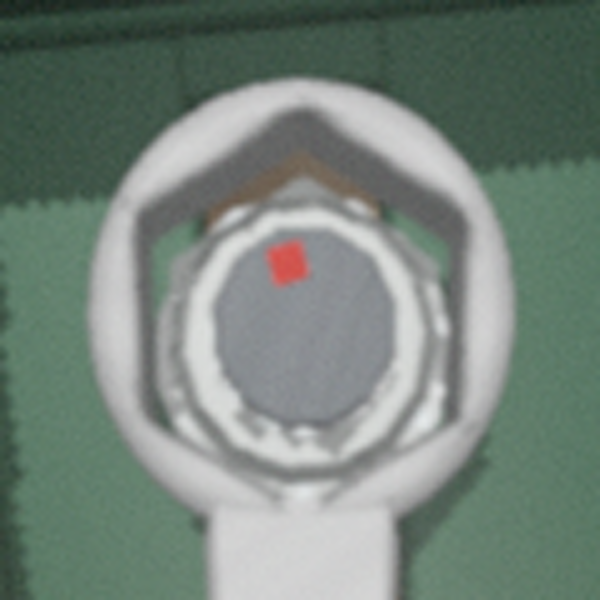

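```bash
python3 -c "
from a import *
rel('w7.npz',197,10,5,[(303,105),(138,215),(470,225),(462,418),(143,418)],(306,324),.052,0,.6799,(306,176))"
```

```text
ring [ 0.51042226 -0.22587462] 0.018142804233689643 yaw-tool [-0.003 -0.003 -0.047  0.005 -0.002] -0.009829136617723399
stud [ 0.51095713 -0.22598569]
move needed tool y,z 0.0003461084574120871 0.0004226610099037243
nut corner r,ang 0.016908547566989278 0.6744032761861674
```

Aligned to within half a millimetre; lower onto the nut.

Call:
{"method": "step_arm", "body": {"commands": [[0.003, 0.0003, 0.0003, 0], [0.006, 0.0003, 0.0003, 0], [0.009, 0.0003, 0.0003, 0], [0.012, 0.0003, 0.0003, 0], [0.015, 0.0003, 0.0003, 0], [0.017, 0.0003, 0.0003, 0], [0.017, 0.0003, 0.0003, 0]]}}

```text
t: 8.8
tcp_pos: [0.4392, -0.2836, 0.0341]
tool_rot: [0.304, 0.637, -0.306, 0.639]
force: [-1.2, -1.5, -4.1]
finger_gap: 0.175
```

```bash
python3 -c "
from h import *
plan(tgt(.68,.031),.68);print(telemetry.sense()['force'],telemetry.sense()['ft_torque'])
"
```

```text
t 8.8 at [ 0.4392 -0.2836  0.0341] yaw 0.68 -> row [ 0.0031 -0.0005 -0.0006] 0.0
[-1.23044436 -1.5106105  -4.13709421] [-0.29702282  0.28448345 -0.0151599 ]
```

It went down over the nut; another 4 mm to the washer.

Call:
{"method": "step_arm", "body": {"commands": [[0.002, 0, 0, 0], [0.003, 0, 0, 0], [0.004, 0, 0, 0], [0.004, 0, 0, 0], [0.004, 0, 0, 0]]}}

```text
t: 9.22
tcp_pos: [0.4391, -0.2839, 0.0304]
tool_rot: [0.303, 0.637, -0.306, 0.639]
force: [-3.8, -3.1, -0.3]
finger_gap: 0.172
```

```bash
python3 -c "
from h import *
plan(tgt(.68,.031),.68);print(telemetry.sense()['force'],telemetry.sense()['ft_torque'])
p,im=snap('wrist','w8.png');np.savez('w8.npz',**p)
crop(im,197,10,317,130,5,'w8c.png')
"
```

```text
t 9.22 at [ 0.4391 -0.2839  0.0304] yaw 0.6801 -> row [-0.0006 -0.0002 -0.0007] 0.0001
[-3.83868386 -3.05872655 -0.32747515] [-0.33459344  0.36279068  0.03127339]
```

View pics/w8c.png

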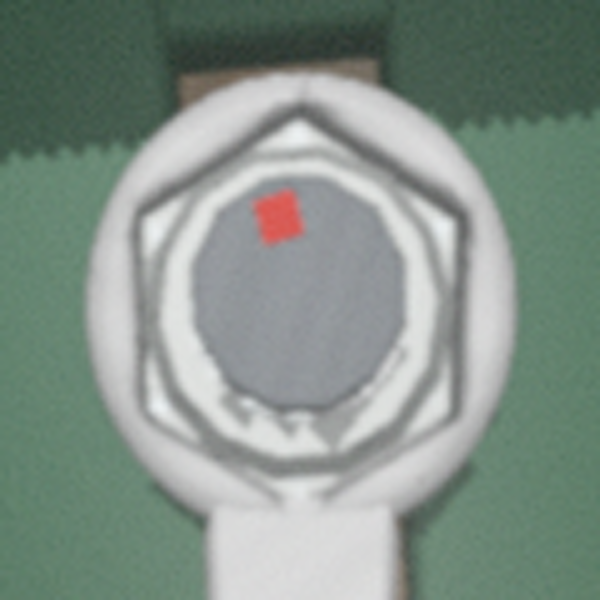

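Call:
{"method": "step_arm", "body": {"commands": [[0, -0.0003, -0.003, 0.033], [0, 0, -0.0085, 0.092], [0, 0.0007, -0.0139, 0.15], [0, 0.0016, -0.0193, 0.21], [0, 0.003, -0.0246, 0.27], [0, 0.0046, -0.0299, 0.33], [0, 0.0066, -0.035, 0.39], [0, 0.0066, -0.035, 0.39]]}}

```text
t: 9.93
tcp_pos: [0.4223, -0.2521, 0.0305]
tool_rot: [0.422, 0.565, -0.423, 0.569]
force: [-2.9, -2.3, -1.1]
finger_gap: 0.172
```

```bash
python3 -c "
from h import *
plan(tgt(.29,.031,.0923,.0003),.29);print(telemetry.sense()['force'],telemetry.sense()['ft_torque'])
plan(tgt(.17,.031,.0923,.0003),.17)
p,im=snap('wrist','w9.png');np.savez('w9.npz',**p)
crop(im,197,10,317,130,5,'w9c.png')
"
```

```text
t 9.93 at [ 0.4223 -0.2521  0.0305] yaw 0.2899 -> row [-0.0005 -0.0001  0.    ] -0.0001
[-2.9025016  -2.31526521 -1.05098809] [-0.30095608  0.32321449  0.00076377]
t 9.93 at [ 0.4223 -0.2521  0.0305] yaw 0.2899 -> row [-0.0005  0.0006 -0.011 ] 0.1199
```

View pics/w9c.png

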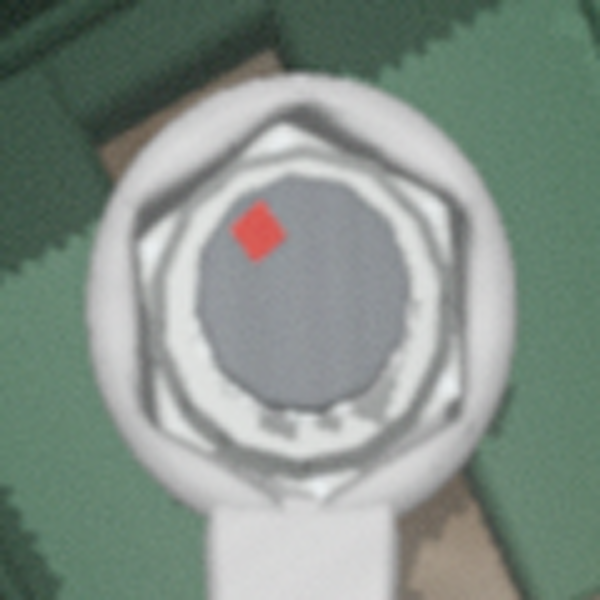

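Call:
{"method": "step_arm", "body": {"commands": [[0, 0.0001, -0.0055, 0.06], [0, 0.0006, -0.011, 0.12], [0, 0.0006, -0.011, 0.12], [0, 0.0006, -0.011, 0.12]]}}

```text
t: 10.32
tcp_pos: [0.4197, -0.2415, 0.0305]
tool_rot: [0.454, 0.54, -0.455, 0.543]
force: [-3.8, -1.7, -0.7]
finger_gap: 0.173
```

```bash
python3 -c "
from h import *
plan(tgt(.17,.031,.0923,.0003),.17);print(telemetry.sense()['force'],telemetry.sense()['ft_torque'])
p,im=snap('wrist','w10.png');np.savez('w10.npz',**p)
crop(im,197,10,317,130,5,'w10c.png')
"
```

```text
t 10.32 at [ 0.4197 -0.2415  0.0305] yaw 0.1736 -> row [-0.0005 -0.     -0.0002] 0.0036
[-3.83724193 -1.66725513 -0.71270618] [-0.1342364   0.23349004  0.00761283]
```

View pics/w10c.png

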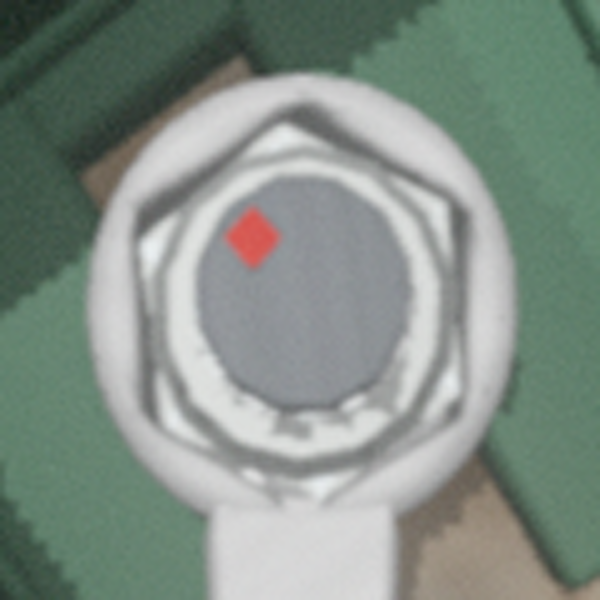

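```bash
cat >> a.py <<'E'
def nutang(npz,x0,y0,k,pts,z=.0285):
    p=dict(np.load(npz))
    for a,b in pts:
        q=onz(p,x0+a/k,y0+b/k,z)[:2]-NUT;print(np.hypot(*q).round(4),np.arctan2(q[1],q[0])%(np.pi/3))
E
python3 -c "
from a import *
nutang('w8.npz',197,10,5,[(297,120),(138,230),(460,230)])
nutang('w10.npz',197,10,5,[(285,122),(140,243),(452,208),(316,490)])
p=dict(np.load('w10.npz'))
print(onz(p,197+306/5,10+293/5,.045))
plan(tgt(.173,.0515),.173)
"
```

```text
0.0172 0.687377968319974
0.0174 0.7401937417402733
0.0175 0.6182395520508559
0.0171 0.27531265475456207
0.0172 0.3065398080381674
0.0173 0.24019940268277862
0.0164 0.25548981606830634
[ 0.51057176 -0.22619116  0.045     ]
t 10.37 at [ 0.4197 -0.2416  0.0305] yaw 0.1731 -> row [-0.021   0.     -0.0003] 0.0001
```

Call:
{"method": "step_arm", "body": {"commands": [[0, -0.0002, 0.003, -0.035], [-0.004, -0.0003, 0.003, -0.035], [-0.012, 0, 0.003, -0.035], [-0.02, 0, 0.003, -0.035], [-0.023, 0, 0.003, -0.035], [-0.023, 0, 0.003, -0.035], [-0.023, 0, 0.003, -0.035]]}}

```text
t: 10.95
tcp_pos: [0.4202, -0.2443, 0.054]
tool_rot: [0.445, 0.548, -0.446, 0.551]
force: [0.1, 0.2, -3.7]
finger_gap: 0.174
```

```bash
python3 -c "
from h import *
print(telemetry.sense()['force'])
for y in(.4,.6,.76,1.0,1.2,1.31):plan(tgt(y,.053,.0923,.0003),y)
"
```

```text
[ 0.08442912  0.21259362 -3.70592472]
t 10.95 at [ 0.4202 -0.2443  0.054 ] yaw 0.2083 -> row [0.0011 0.0016 0.0181] -0.1917
t 10.95 at [ 0.4202 -0.2443  0.054 ] yaw 0.2083 -> row [0.0011 0.0069 0.0358] -0.3917
t 10.95 at [ 0.4202 -0.2443  0.054 ] yaw 0.2083 -> row [0.0012 0.0135 0.0489] -0.5517
t 10.95 at [ 0.4202 -0.2443  0.054 ] yaw 0.2083 -> row [0.0013 0.0272 0.0663] -0.7917
t 10.95 at [ 0.4202 -0.2443  0.054 ] yaw 0.2083 -> row [0.0014 0.0415 0.0779] -0.9917
t 10.95 at [ 0.4202 -0.2443  0.054 ] yaw 0.2083 -> row [0.0014 0.0503 0.083 ] -1.1017
```

Call:
{"method": "step_arm", "body": {"commands": [[0, 0.0002, 0.0086, -0.09], [0, 0.0015, 0.0175, -0.19], [0.001, 0.0038, 0.0268, -0.29], [0.001, 0.0069, 0.0358, -0.39], [0.001, 0.011, 0.0445, -0.495], [0.001, 0.0155, 0.0523, -0.594], [0.001, 0.0155, 0.0523, -0.594]]}}

```text
t: 11.53
tcp_pos: [0.4477, -0.2941, 0.0531]
tool_rot: [0.263, 0.653, -0.266, 0.658]
force: [-0.5, -0.6, -3.9]
finger_gap: 0.173
```

```bash
python3 -c "
from h import *
print(telemetry.sense()['force'])
for y in(.9,1.0,1.1,1.2,1.31):plan(tgt(y,.053,.0923,.0003),y)
"
```

```text
[-0.53346046 -0.61216582 -3.8892608 ]
t 11.53 at [ 0.4477 -0.2941  0.0531] yaw 0.8034 -> row [0.0002 0.0009 0.0067] -0.0966
t 11.53 at [ 0.4477 -0.2941  0.0531] yaw 0.8034 -> row [0.0003 0.0022 0.0158] -0.1966
t 11.53 at [ 0.4477 -0.2941  0.0531] yaw 0.8034 -> row [0.0003 0.0044 0.0247] -0.2966
t 11.53 at [ 0.4477 -0.2941  0.0531] yaw 0.8034 -> row [0.0004 0.0075 0.0334] -0.3966
t 11.53 at [ 0.4477 -0.2941  0.0531] yaw 0.8034 -> row [0.0005 0.0119 0.0426] -0.5066
```

Call:
{"method": "step_arm", "body": {"commands": [[0, 0.0009, 0.0067, -0.097], [0, 0.0022, 0.0158, -0.197], [0, 0.0044, 0.0247, -0.297], [0, 0.0075, 0.0334, -0.397], [0, 0.012, 0.0426, -0.507], [0, 0.012, 0.0426, -0.507], [0, 0.012, 0.0426, -0.507]]}}

```text
t: 12.12
tcp_pos: [0.4861, -0.3143, 0.0531]
tool_rot: [0.091, 0.7, -0.095, 0.702]
force: [-1.0, 0.8, -4.1]
finger_gap: 0.176
```

```bash
python3 -c "
from h import *
print(telemetry.sense()['force'])
plan(tgt(1.31,.053,.0923,.0003),1.31)
p,im=snap('wrist','w11.png');np.savez('w11.npz',**p)
crop(im,197,10,317,130,5,'w11c.png')
"
```

```text
[-0.96441332  0.81186375 -4.0811275 ]
t 12.12 at [ 0.4861 -0.3143  0.0531] yaw 1.3065 -> row [ 0.0001 -0.0006  0.0007] -0.0035
```

View pics/w11c.png

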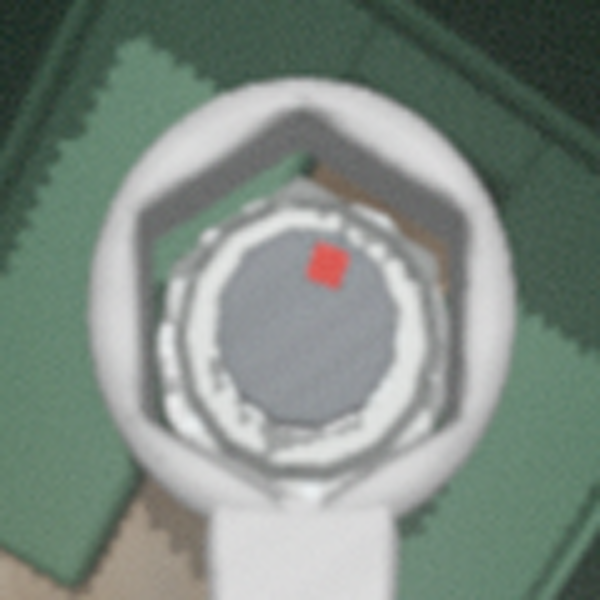

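```bash
python3 -c "
from a import *
rel('w11.npz',197,10,5,[(303,105),(138,215),(470,225),(462,418),(143,418)],(308,326),.0535,0,1.3065,(305,178))"
```

```text
ring [ 0.51028819 -0.22606074] 0.01810937534833389 yaw-tool [-0.003 -0.003 -0.047  0.006 -0.002] -0.009847694155055198
stud [ 0.5109886  -0.22592545]
move needed tool y,z 0.00031356679483504266 0.0006407497007977401
nut corner r,ang 0.0169503490529979 1.319360804636804
```

Call:
{"method": "step_arm", "body": {"commands": [[0.003, -0.0002, 0.001, -0.008], [0.006, -0.0002, 0.001, -0.008], [0.009, -0.0002, 0.001, -0.008], [0.012, -0.0002, 0.001, -0.008], [0.015, -0.0002, 0.001, -0.008], [0.018, -0.0002, 0.001, -0.008], [0.021, -0.0002, 0.001, -0.008], [0.0225, -0.0002, 0.001, -0.008]]}}

```text
t: 12.83
tcp_pos: [0.4866, -0.315, 0.0303]
tool_rot: [0.089, 0.7, -0.092, 0.702]
force: [-0.7, -3.0, 1.7]
finger_gap: 0.172
```

Call:
{"method": "step_arm", "body": {"commands": [[0.001, 0, 0, 0], [0.001, 0, 0, 0]]}}

```text
t: 13.0
tcp_pos: [0.4866, -0.3152, 0.0296]
tool_rot: [0.089, 0.7, -0.092, 0.702]
force: [-1.2, -0.5, 2.7]
finger_gap: 0.173
```

```bash
python3 -c "
from h import *
print(telemetry.sense()['force'])
plan(tgt(1.31,.0305,.0923,.0003),1.31)
p,im=snap('wrist','w12.png');np.savez('w12.npz',**p)
crop(im,197,10,317,130,5,'w12c.png')
"
```

```text
[-1.18877792 -0.52491776  2.70185156]
t 13.0 at [ 0.4866 -0.3152  0.0296] yaw 1.3146 -> row [-0.0009  0.0001 -0.    ] 0.0046
```

View pics/w12c.png

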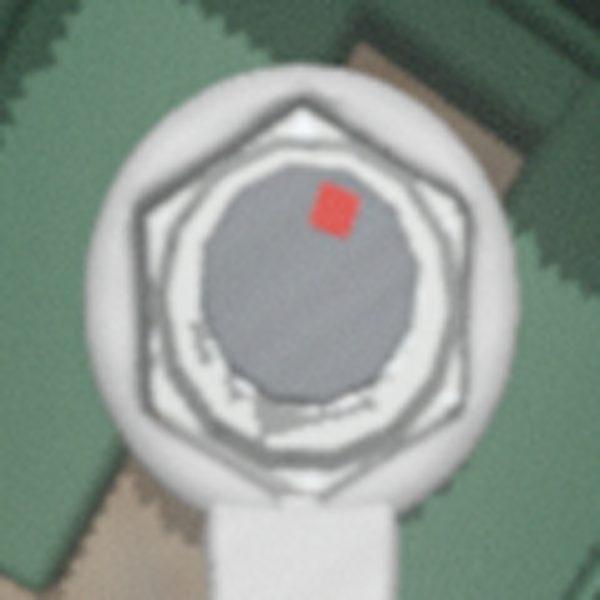

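```bash
python3 -c "
from h import *
for y in(1.26,1.18,1.10,1.02,.94,.86,.78):plan(tgt(y,.0301,.0923,.0003),y)
"
```

```text
t 13.05 at [ 0.4866 -0.3152  0.0297] yaw 1.3147 -> row [-0.0004  0.0003 -0.0046] 0.0547
t 13.05 at [ 0.4866 -0.3152  0.0297] yaw 1.3147 -> row [-0.0004  0.001  -0.012 ] 0.1347
t 13.05 at [ 0.4866 -0.3152  0.0297] yaw 1.3147 -> row [-0.0004  0.0023 -0.0193] 0.2147
t 13.05 at [ 0.4866 -0.3152  0.0297] yaw 1.3147 -> row [-0.0005  0.0042 -0.0264] 0.2947
t 13.05 at [ 0.4866 -0.3152  0.0297] yaw 1.3147 -> row [-0.0005  0.0066 -0.0334] 0.3747
t 13.05 at [ 0.4866 -0.3152  0.0297] yaw 1.3147 -> row [-0.0006  0.0096 -0.0401] 0.4547
t 13.05 at [ 0.4866 -0.3152  0.0297] yaw 1.3147 -> row [-0.0006  0.0131 -0.0466] 0.5347
```

Call:
{"method": "step_arm", "body": {"commands": [[0, 0.0003, -0.0046, 0.055], [0, 0.001, -0.012, 0.135], [0, 0.0023, -0.0193, 0.215], [0, 0.0042, -0.0264, 0.295], [0, 0.0066, -0.0334, 0.375], [0, 0.0096, -0.0401, 0.455], [0, 0.0131, -0.0466, 0.535], [0, 0.0131, -0.0466, 0.535]]}}

```text
t: 13.72
tcp_pos: [0.4448, -0.2905, 0.0301]
tool_rot: [0.271, 0.65, -0.274, 0.654]
force: [-0.6, -1.3, 1.7]
finger_gap: 0.172
```

```bash
python3 -c "
from h import *
print(telemetry.sense()['force'])
for y in(.74,.66,.58,.50,.42,.34,.27,.2):plan(tgt(y,.0301,.0923,.0003),y)
"
```

```text
[-0.56156083 -1.27905627  1.68157514]
t 13.72 at [ 0.4448 -0.2905  0.0301] yaw 0.7786 -> row [-0.0001  0.     -0.0035] 0.0386
t 13.72 at [ 0.4448 -0.2905  0.0301] yaw 0.7786 -> row [-0.0001  0.0006 -0.0108] 0.1186
t 13.72 at [ 0.4448 -0.2905  0.0301] yaw 0.7786 -> row [-0.0002  0.0018 -0.0181] 0.1986
t 13.72 at [ 0.4448 -0.2905  0.0301] yaw 0.7786 -> row [-0.0002  0.0036 -0.0253] 0.2786
t 13.72 at [ 0.4448 -0.2905  0.0301] yaw 0.7786 -> row [-0.0003  0.0059 -0.0323] 0.3586
t 13.72 at [ 0.4448 -0.2905  0.0301] yaw 0.7786 -> row [-0.0003  0.0088 -0.0391] 0.4386
t 13.72 at [ 0.4448 -0.2905  0.0301] yaw 0.7786 -> row [-0.0004  0.0118 -0.0448] 0.5086
t 13.72 at [ 0.4448 -0.2905  0.0301] yaw 0.7786 -> row [-0.0004  0.0151 -0.0503] 0.5786
```

Call:
{"method": "step_arm", "body": {"commands": [[0, 0, -0.0035, 0.04], [0, 0.0006, -0.0108, 0.12], [0, 0.0018, -0.0181, 0.2], [0, 0.0036, -0.0253, 0.28], [0, 0.0059, -0.0323, 0.36], [0, 0.0088, -0.0391, 0.44], [0, 0.0118, -0.0448, 0.51], [0, 0.0147, -0.0497, 0.571]]}}

```text
t: 14.38
tcp_pos: [0.4204, -0.2455, 0.03]
tool_rot: [0.444, 0.546, -0.447, 0.552]
force: [-1.9, -3.8, 0.8]
finger_gap: 0.172
```

Call:
{"method": "step_arm", "body": {"commands": [[0, 0, 0, 0], [0, 0, 0, 0]]}}

```text
t: 14.55
tcp_pos: [0.4203, -0.2452, 0.0301]
tool_rot: [0.443, 0.547, -0.446, 0.553]
force: [-1.0, 0.6, 0.8]
finger_gap: 0.168
```

```bash
python3 -c "
from h import *
print(telemetry.sense()['force'])
plan(tgt(.2,.0301,.0923,.0003),.2)
p,im=snap('wrist','w13.png');np.savez('w13.npz',**p)
crop(im,197,10,317,130,5,'w13c.png')
"
```

```text
[-0.99930294  0.55612612  0.803839  ]
t 14.55 at [ 0.4203 -0.2452  0.0301] yaw 0.2116 -> row [-0.      0.0001 -0.0012] 0.0116
```

View pics/w13c.png

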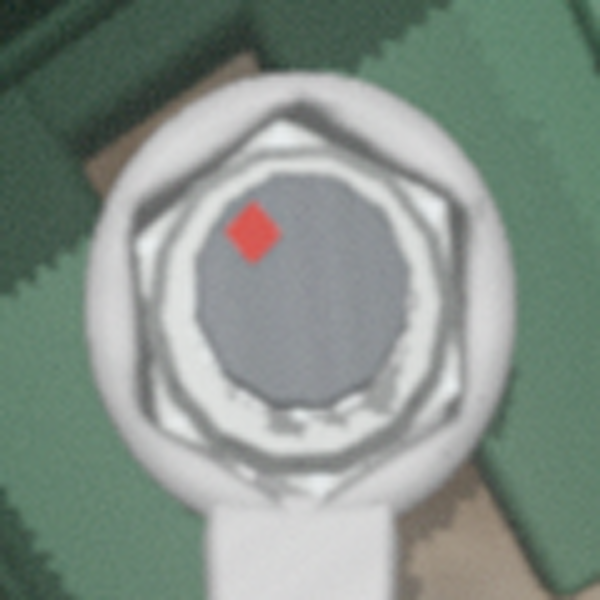

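Call:
{"method": "step_arm", "body": {"commands": [[0, -0.0002, 0.003, -0.035], [-0.004, -0.0003, 0.003, -0.035], [-0.012, 0, 0.003, -0.035], [-0.02, 0, 0.003, -0.035], [-0.023, 0, 0.003, -0.035], [-0.023, 0, 0.003, -0.035], [-0.023, 0, 0.003, -0.035]]}}

```text
t: 15.18
tcp_pos: [0.425, -0.2487, 0.0527]
tool_rot: [0.435, 0.552, -0.436, 0.562]
force: [14.0, 4.6, -13.9]
finger_gap: 0.174
```

```bash
python3 -c "
from h import *
print(telemetry.sense()['force'])
for y in(.34,.43,.53,.63,.73,.84):plan(tgt(y,.053,.0923,.0003),y)
"
```

```text
[ 13.95710398   4.60042258 -13.89963805]
t 15.18 at [ 0.425  -0.2487  0.0527] yaw 0.2454 -> row [-0.0002 -0.0032  0.0072] -0.0946
t 15.18 at [ 0.425  -0.2487  0.0527] yaw 0.2454 -> row [-0.0001 -0.0021  0.0155] -0.1846
t 15.18 at [ 0.425  -0.2487  0.0527] yaw 0.2454 -> row [0.     0.     0.0245] -0.2846
t 15.18 at [ 0.425  -0.2487  0.0527] yaw 0.2454 -> row [0.0001 0.003  0.0332] -0.3846
t 15.18 at [ 0.425  -0.2487  0.0527] yaw 0.2454 -> row [0.0003 0.0069 0.0416] -0.4846
t 15.18 at [ 0.425  -0.2487  0.0527] yaw 0.2454 -> row [0.0004 0.012  0.0503] -0.5946
```

```bash
python3 -c "
from h import *
p,im=snap('wrist','w14.png');np.savez('w14.npz',**p)
cv2.imwrite('pics/w14b.png',cv2.resize(im,(768,576)))
p,im=snap('scene','s14.png')
crop(im,140,120,300,240,5,'s14c.png')
print(telemetry.sense()['force'],telemetry.sense()['ft_torque'])
"
```

```text
[ 13.93230429   5.20106754 -12.62956206] [ 0.80692377 -2.02154178  0.24130249]
```

View pics/w14b.png

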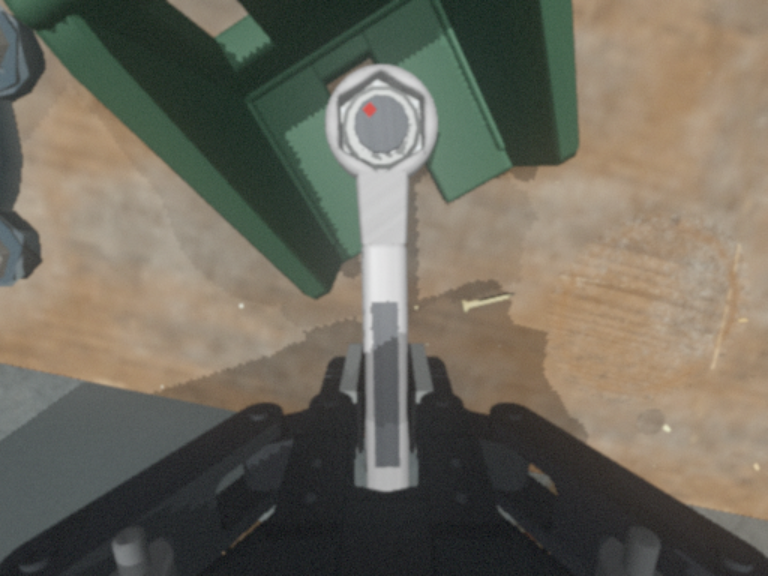

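View pics/s14c.png

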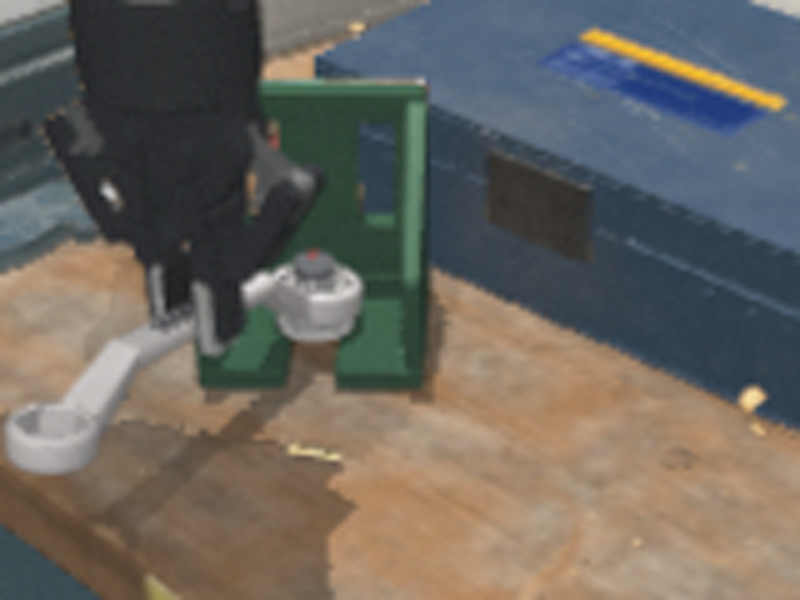

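```bash
python3 -c "
from h import *
for z in(.047,.041,.035,.031):plan(tgt(.247,z,.0923,.0003),.247)
"
```

```text
t 15.28 at [ 0.425  -0.2487  0.0526] yaw 0.2454 -> row [ 0.0056 -0.0036 -0.0014] -0.0016
t 15.28 at [ 0.425  -0.2487  0.0526] yaw 0.2454 -> row [ 0.0116 -0.0037 -0.0015] -0.0016
t 15.28 at [ 0.425  -0.2487  0.0526] yaw 0.2454 -> row [ 0.0176 -0.0037 -0.0016] -0.0016
t 15.28 at [ 0.425  -0.2487  0.0526] yaw 0.2454 -> row [ 0.0216 -0.0038 -0.0016] -0.0016
```

Call:
{"method": "step_arm", "body": {"commands": [[0.003, -0.0005, 0, 0], [0.006, -0.001, -0.0005, 0], [0.009, -0.0018, -0.001, 0], [0.013, -0.0025, -0.0015, 0], [0.017, -0.0033, -0.0016, 0], [0.021, -0.0038, -0.0016, 0], [0.0216, -0.0038, -0.0016, 0]]}}

```text
t: 15.87
tcp_pos: [0.4187, -0.248, 0.0309]
tool_rot: [0.434, 0.554, -0.436, 0.561]
force: [-8.7, -3.7, 5.3]
finger_gap: 0.168
```

```bash
python3 -c "
from h import *
print(telemetry.sense()['force'],telemetry.sense()['ft_torque'])
plan(tgt(.247,.0305,.0923,.0003),.247)
p,im=snap('wrist','w15.png');np.savez('w15.npz',**p)
crop(im,197,10,317,130,5,'w15c.png')
p,im=snap('scene','s15.png')
crop(im,140,120,300,240,5,'s15c.png')
"
```

```text
[-8.68583846 -3.73470059  5.28043244] [-0.52509075  0.82333748 -0.13758775]
t 15.87 at [ 0.4187 -0.248   0.0309] yaw 0.2455 -> row [0.0004 0.0023 0.0008] -0.0015
```

View pics/w15c.png

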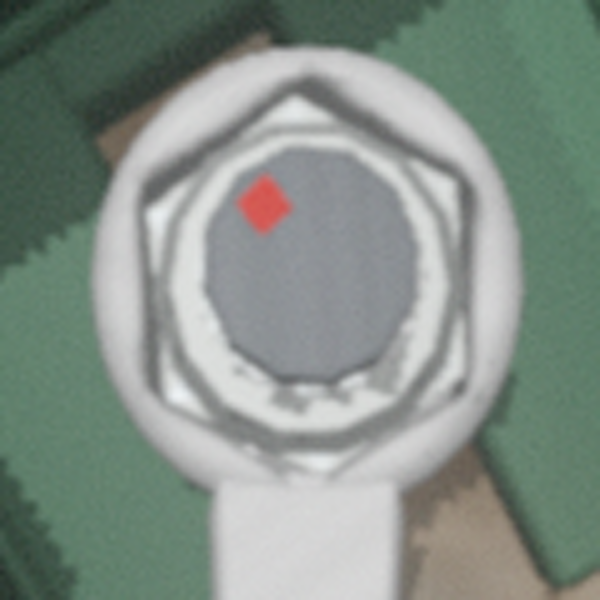

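View pics/s15c.png

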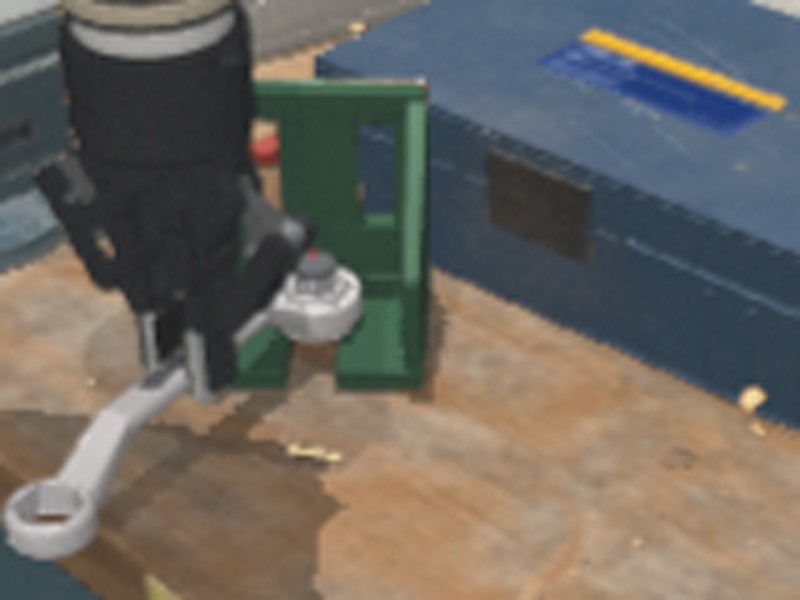

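```bash
python3 -c "
from h import *
p=optics.camera_params('scene')
c=NUT-.19*np.array([np.cos(.243),np.sin(.243)])
for z in(0,.015,.031,.045): print(z,proj(p,[[*c,z]]), (proj(p,[[*c,z]])-[140,120])*5)
c=NUT
for z in(.015,.031): print(z,(proj(p,[[*c,z]])-[140,120])*5)
"
```

```text
0 [[150.89226887 231.74683316]] [[ 54.46134437 558.7341658 ]]
0.015 [[150.07361549 226.0643599 ]] [[ 50.36807747 530.32179949]]
0.031 [[149.18340883 219.88521777]] [[ 45.91704413 499.42608884]]
0.045 [[148.38969355 214.37584596]] [[ 41.94846773 471.8792298 ]]
0.015 [[313.88073486 313.91257347]]
0.031 [[312.31922259 285.33678623]]
```

```bash
python3 -c "
from a import *
rel('w13.npz',197,10,5,[(300,103),(135,215),(465,212),(460,412),(143,418)],(303,290),.0305,0,.2116,(285,120))
nutang('w13.npz',197,10,5,[(285,120),(138,243),(447,203)])
rel('w15.npz',197,10,5,[(307,75),(143,190),(470,188),(465,390),(150,395)],(313,265),.0312,0,.2455,(297,92))
nutang('w15.npz',197,10,5,[(297,92),(148,212),(457,180)])
"
```

```text
ring [ 0.51033645 -0.22599857] 0.018134022690334112 yaw-tool [0.003 0.016 0.002 0.016 0.018] 0.010970880185898601
stud [ 0.51059319 -0.22606019]
move needed tool y,z 0.00023806779044597995 0.00011417338984332145
nut corner r,ang 0.017128798120869353 0.3034753628807053
0.017 0.3019748022543225
0.017 0.3547824189533795
0.0172 0.30060833005437404
ring [ 0.51039631 -0.22580487] 0.018054917827707257 yaw-tool [ 0.     0.015 -0.001  0.001  0.028] 0.008616679919177672
stud [ 0.51053934 -0.22614972]
move needed tool y,z 5.492725031986962e-05 0.00036927432466860667
nut corner r,ang 0.017619327556884692 0.31874144380178315
0.0174 0.3134698505973696
0.0172 0.3453562179919436
0.0174 0.3287943311435527
```

Call:
{"method": "step_arm", "body": {"commands": [[0, -0.0006, 0.0015, -0.015], [0, -0.0008, 0.0035, -0.035], [-0.001, -0.0008, 0.0035, -0.035], [-0.001, -0.0008, 0.0035, -0.035]]}}

```text
t: 16.3
tcp_pos: [0.4194, -0.2519, 0.0323]
tool_rot: [0.424, 0.561, -0.426, 0.569]
force: [2.8, 1.2, -2.2]
finger_gap: 0.171
```

Call:
{"method": "step_arm", "body": {"commands": [[-0.003, 0, 0, 0], [-0.005, 0, 0, 0], [-0.005, 0, 0, 0]]}}

```text
t: 16.55
tcp_pos: [0.4194, -0.2516, 0.0373]
tool_rot: [0.424, 0.562, -0.426, 0.569]
force: [2.0, 1.1, -3.5]
finger_gap: 0.173
```

```bash
python3 -c "
from h import *
print(telemetry.sense()['force'],telemetry.sense()['ft_torque'])
plan(tgt(.285,.0305,.0943,.0003),.285)
p,im=snap('wrist','w16.png');np.savez('w16.npz',**p)
crop(im,197,10,317,130,5,'w16c.png')
"
```

```text
[ 2.01027449  1.14590343 -3.53271641] [ 0.21596169 -0.56720501 -0.02330762]
t 16.55 at [ 0.4194 -0.2516  0.0373] yaw 0.2813 -> row [0.0068 0.0005 0.0007] -0.0037
```

View pics/w16c.png

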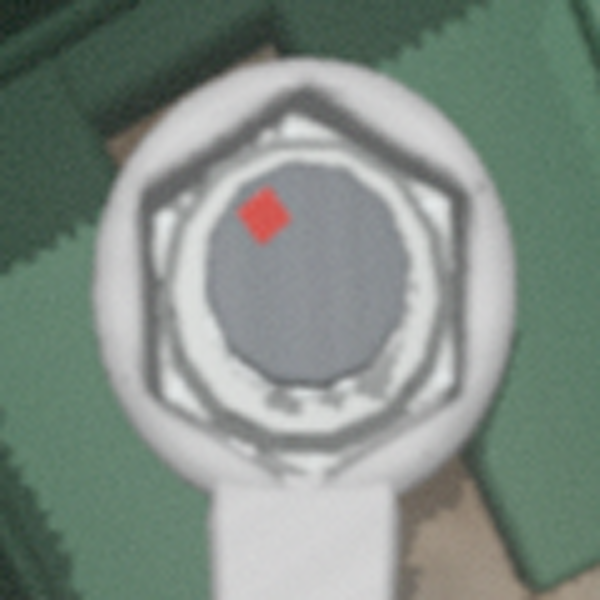

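Call:
{"method": "step_arm", "body": {"commands": [[-0.003, 0.0006, 0.0005, 0], [-0.006, 0.0006, 0.0005, 0], [-0.006, 0.0006, 0.0005, 0]]}}

```text
t: 16.85
tcp_pos: [0.4198, -0.2519, 0.0437]
tool_rot: [0.424, 0.562, -0.426, 0.569]
force: [0.4, 0.2, -3.4]
finger_gap: 0.171
```

Call:
{"method": "step_arm", "body": {"commands": [[-0.003, 0, 0, 0], [-0.006, 0, 0, 0], [-0.01, 0, 0, 0], [-0.01, 0, 0, 0], [-0.01, 0, 0, 0]]}}

```text
t: 17.27
tcp_pos: [0.4195, -0.2518, 0.0541]
tool_rot: [0.424, 0.562, -0.426, 0.569]
force: [0.6, 0.5, -4.5]
finger_gap: 0.17
```

```bash
python3 -c "
from h import *
print(telemetry.sense()['force'],telemetry.sense()['ft_torque'])
p,im=snap('wrist','w17.png');np.savez('w17.npz',**p)
crop(im,197,10,317,130,5,'w17c.png')
p,im=snap('scene','s17.png')
crop(im,140,120,300,240,5,'s17c.png')
"
```

```text
[ 0.59379968  0.46380053 -4.49554708] [-5.17197023e-05  4.70394835e-02 -1.64470950e-02]
```

View pics/w17c.png

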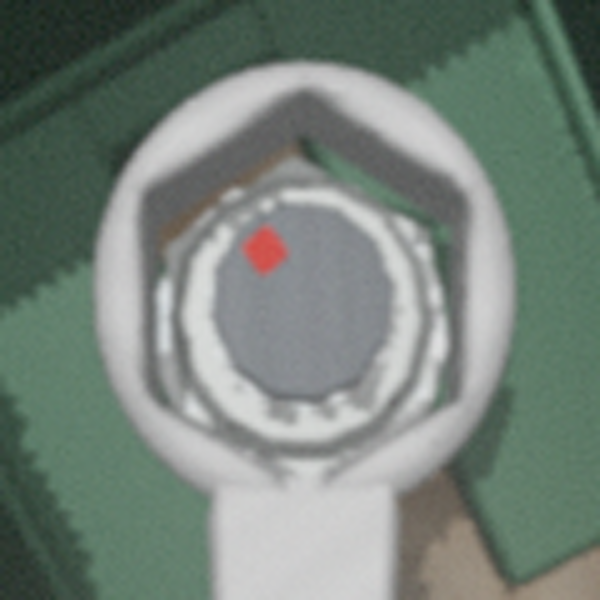

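View pics/s17c.png

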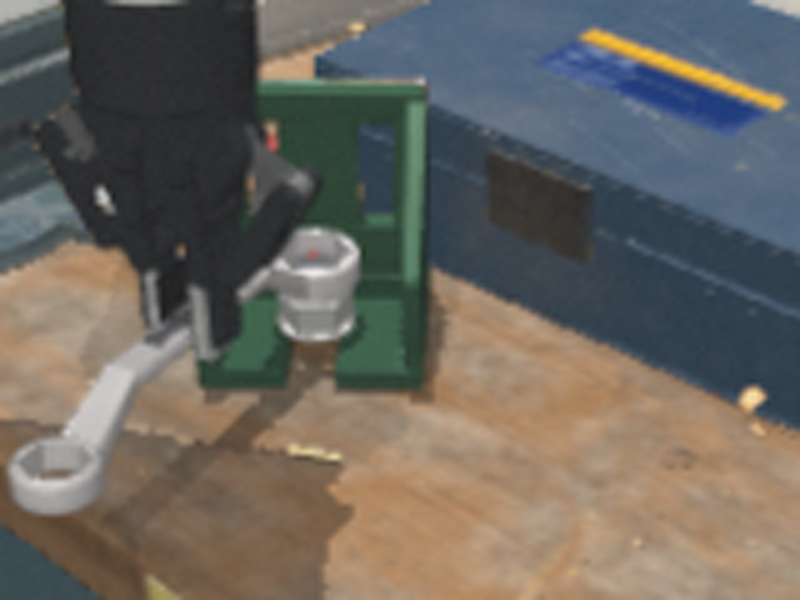

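```bash
python3 -c "
from a import *
rel('w17.npz',197,10,5,[(308,88),(143,200),(468,200),(458,402),(152,405)],(303,302),.0545,0,.281,(293,158))
nutang('w17.npz',197,10,5,[(293,158)])
p=optics.camera_params('scene')
c=NUT-.19*np.array([np.cos(.283),np.sin(.283)])
for z in(.045,.055,.065): print(z,(proj(p,[[*c,z]])-[140,120])*5,(proj(p,[[*NUT,z]])-[140,120])*5)
"
```

```text
ring [ 0.50954837 -0.22641774] 0.01783986525351217 yaw-tool [-0.014  0.015 -0.013 -0.028  0.045] 0.0010725273109336354
stud [ 0.51047649 -0.22605651]
move needed tool y,z 0.0009918835432179709 -8.967991446867137e-05
nut corner r,ang 0.01698826329280879 0.3373739541114237
0.0168 0.33860656657824995
0.045 [[ 56.99331414 477.44837069]] [[310.93051529 259.92334271]]
0.055 [[ 54.20205419 457.44205218]] [[309.9255097  241.53166784]]
0.065 [[ 51.3749051  437.17849873]] [[308.90940643 222.93690483]]
```

```bash
sed -i 's/RY,RZ=.0923,.0007/RY,RZ=.0938,.0003/' h.py; python3 -c "
from h import *
for y in(.281,.37,.47,.57,.67,.77,.86,.95):plan(tgt(y,.057),y)
"
```

```text
t 17.37 at [ 0.4195 -0.2517  0.0538] yaw 0.2813 -> row [-0.0032  0.001   0.0003] 0.0003
t 17.37 at [ 0.4195 -0.2517  0.0538] yaw 0.2813 -> row [-0.0031  0.0013  0.0087] -0.0887
t 17.37 at [ 0.4195 -0.2517  0.0538] yaw 0.2813 -> row [-0.003   0.0026  0.018 ] -0.1887
t 17.37 at [ 0.4195 -0.2517  0.0538] yaw 0.2813 -> row [-0.0029  0.0048  0.0271] -0.2887
t 17.37 at [ 0.4195 -0.2517  0.0538] yaw 0.2813 -> row [-0.0029  0.0079  0.0359] -0.3887
t 17.37 at [ 0.4195 -0.2517  0.0538] yaw 0.2813 -> row [-0.0028  0.0118  0.0444] -0.4887
t 17.37 at [ 0.4195 -0.2517  0.0538] yaw 0.2813 -> row [-0.0027  0.0161  0.0517] -0.5787
t 17.37 at [ 0.4195 -0.2517  0.0538] yaw 0.2813 -> row [-0.0026  0.021   0.0586] -0.6687
```

Call:
{"method": "step_arm", "body": {"commands": [[-0.003, 0.001, 0.0003, 0], [-0.003, 0.0013, 0.0087, -0.089], [-0.003, 0.0026, 0.018, -0.189], [-0.003, 0.0048, 0.0271, -0.289], [-0.003, 0.0079, 0.0359, -0.389], [-0.003, 0.0118, 0.0444, -0.489], [-0.003, 0.0161, 0.0517, -0.579], [-0.003, 0.021, 0.0586, -0.669]]}}

```text
t: 18.03
tcp_pos: [0.456, -0.3024, 0.0574]
tool_rot: [0.212, 0.671, -0.216, 0.676]
force: [0.5, 0.7, -3.5]
finger_gap: 0.173
```

```bash
python3 -c "
from h import *
print(telemetry.sense()['force'])
for y in(1.03,1.12,1.21,1.29,1.36):plan(tgt(y,.057),y)
"
```

```text
[ 0.51454746  0.65374451 -3.52910337]
t 18.03 at [ 0.456  -0.3024  0.0574] yaw 0.9545 -> row [0.0005 0.0005 0.0073] -0.0755
t 18.03 at [ 0.456  -0.3024  0.0574] yaw 0.9545 -> row [0.0005 0.0015 0.0156] -0.1655
t 18.03 at [ 0.456  -0.3024  0.0574] yaw 0.9545 -> row [0.0006 0.0032 0.0239] -0.2555
t 18.03 at [ 0.456  -0.3024  0.0574] yaw 0.9545 -> row [0.0006 0.0054 0.0311] -0.3355
t 18.03 at [ 0.456  -0.3024  0.0574] yaw 0.9545 -> row [0.0007 0.0077 0.0372] -0.4055
```

Call:
{"method": "step_arm", "body": {"commands": [[0, 0.0005, 0.0073, -0.075], [0, 0.0015, 0.0156, -0.165], [0, 0.0032, 0.0239, -0.255], [0, 0.0054, 0.0311, -0.335], [0, 0.0077, 0.0372, -0.405], [0, 0.0077, 0.0372, -0.405], [0, 0.0077, 0.0372, -0.405]]}}

```text
t: 18.62
tcp_pos: [0.4906, -0.3174, 0.0574]
tool_rot: [0.073, 0.701, -0.077, 0.705]
force: [0.4, 0.2, -3.5]
finger_gap: 0.176
```

```bash
python3 -c "
from h import *
print(telemetry.sense()['force'])
plan(tgt(1.36,.057),1.36)
p,im=snap('wrist','w18.png');np.savez('w18.npz',**p)
crop(im,197,10,317,130,5,'w18c.png')
"
```

```text
[ 0.39575484  0.18960902 -3.47688121]
t 18.62 at [ 0.4906 -0.3174  0.0574] yaw 1.358 -> row [ 0.0004 -0.0002  0.0002] -0.002
```

View pics/w18c.png

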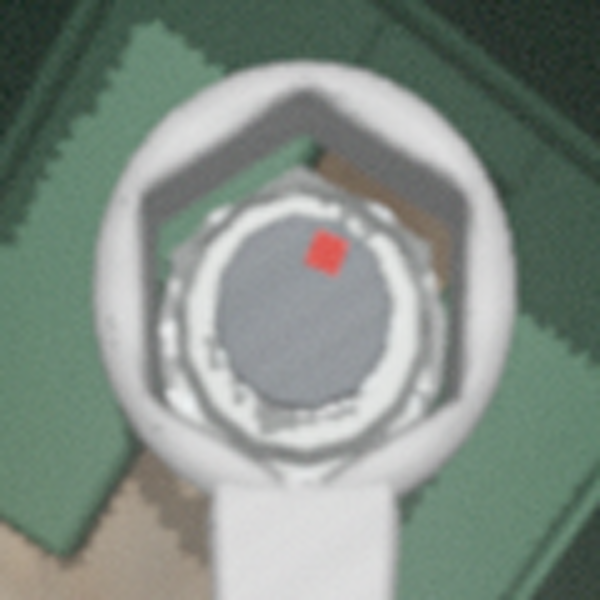

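```bash
python3 -c "
from a import *
for zt in(.0545,.0575):rel('w18.npz',197,10,5,[(308,88),(143,200),(468,200),(458,402),(152,405)],(304,312),zt,0,1.358,(301,168))
nutang('w18.npz',197,10,5,[(301,168),(435,252),(170,255)])
im=cv2.imread('pics/w18.png');crop(im,225,35,290,100,9,'w18d.png')
"
```

```text
ring [ 0.51093413 -0.22598972] 0.018140221706893524 yaw-tool [-0.014  0.013 -0.013 -0.027  0.043] 0.0003971944172437514
stud [ 0.51091291 -0.22602488]
move needed tool y,z -3.884397601270274e-05 -1.3311186291443506e-05
nut corner r,ang 0.01695569603838803 1.3716060025625094
ring [ 0.5108289  -0.22635466] 0.01776419428314221 yaw-tool [-0.014  0.013 -0.013 -0.027  0.043] 0.00039719441725014624
stud [ 0.51091291 -0.22602488]
move needed tool y,z 0.0003400883388693796 1.2469693659079766e-05
nut corner r,ang 0.01695569603838803 1.3716060025625094
0.017 0.31182316007103283
0.0176 0.2830213272424467
0.0171 0.3479389865208602
```

View pics/w18d.png

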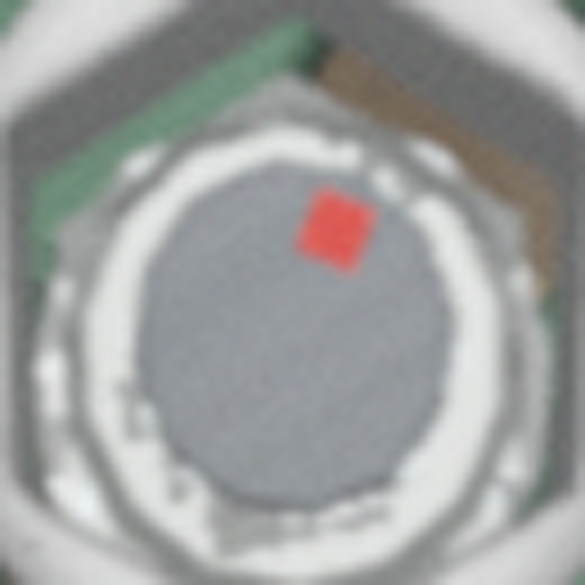

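Call:
{"method": "step_arm", "body": {"commands": [[0.004, 0, 0.001, -0.012], [0.008, 0, 0.001, -0.012], [0.011, 0, 0.001, -0.012], [0.014, 0, 0.001, -0.012], [0.017, 0, 0.001, -0.012], [0.02, 0, 0.001, -0.012], [0.022, 0, 0.001, -0.012], [0.022, 0, 0.001, -0.012]]}}

```text
t: 19.33
tcp_pos: [0.4911, -0.3178, 0.035]
tool_rot: [0.069, 0.702, -0.073, 0.705]
force: [-0.2, -1.5, -3.6]
finger_gap: 0.174
```

```bash
python3 -c "
from h import *
print(telemetry.sense()['force'],telemetry.sense()['ft_torque'])
plan(tgt(1.37,.032),1.37)
p,im=snap('wrist','w19.png');np.savez('w19.npz',**p)
crop(im,197,10,317,130,5,'w19c.png')
"
```

```text
[-0.174061   -1.45502921 -3.55250732] [-0.21165759  0.04174842  0.02413136]
t 19.33 at [ 0.4911 -0.3178  0.035 ] yaw 1.37 -> row [0.003  0.     0.0005] -0.0
```

View pics/w19c.png

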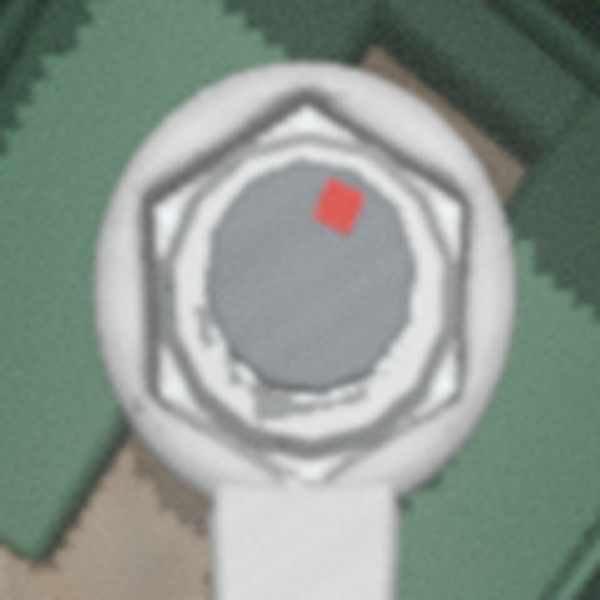

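On the nut; the last few mm down.

Call:
{"method": "step_arm", "body": {"commands": [[0.001, -0.0002, 0, 0], [0.002, -0.0002, 0, 0], [0.003, -0.0002, 0, 0], [0.003, -0.0002, 0, 0]]}}

```text
t: 19.72
tcp_pos: [0.4913, -0.3184, 0.0326]
tool_rot: [0.068, 0.702, -0.073, 0.705]
force: [-1.8, -1.6, 0.5]
finger_gap: 0.172
```

Call:
{"method": "step_arm", "body": {"commands": [[0.001, 0, 0, 0], [0.001, 0, 0, 0]]}}

```text
t: 19.88
tcp_pos: [0.4914, -0.3187, 0.0319]
tool_rot: [0.068, 0.702, -0.073, 0.706]
force: [-1.1, -1.7, 2.3]
finger_gap: 0.175
```

```bash
python3 -c "
from h import *
s=telemetry.sense();print(s['force'],s['ft_torque'],s['q'],s['tau'])
for y in(1.33,1.28,1.23,1.19):plan(tgt(y,.032),y)
p,im=snap('scene','s19.png')
crop(im,140,120,300,240,5,'s19c.png')
"
```

```text
[-1.08442725 -1.73631477  2.31469497] [0.19486443 0.1486005  0.09303705] [-0.76476266  0.75957049  1.67516148 -0.00368919  0.69792981 -0.56118098] [  1.27180159 -44.67846751  -9.15224701   0.23888357  -0.23837635
   0.08461834]
t 19.88 at [ 0.4914 -0.3187  0.0319] yaw 1.37 -> row [-0.0001  0.0009 -0.0036] 0.04
t 19.88 at [ 0.4914 -0.3187  0.0319] yaw 1.37 -> row [-0.0001  0.0012 -0.0083] 0.09
t 19.88 at [ 0.4914 -0.3187  0.0319] yaw 1.37 -> row [-0.0002  0.0018 -0.0129] 0.14
t 19.88 at [ 0.4914 -0.3187  0.0319] yaw 1.37 -> row [-0.0002  0.0024 -0.0166] 0.18
```

View pics/s19c.png

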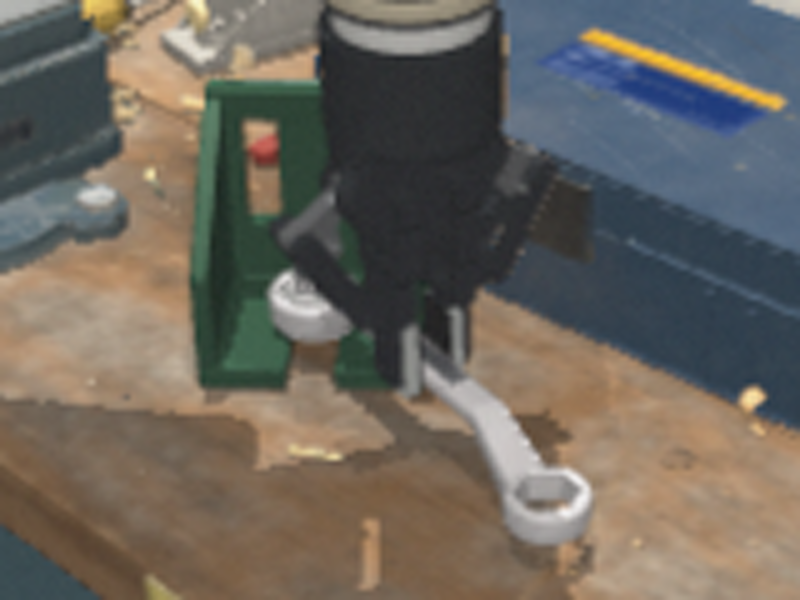

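Call:
{"method": "step_arm", "body": {"commands": [[0, 0.0009, -0.0036, 0.04], [0, 0.0012, -0.0083, 0.09], [0, 0.0018, -0.0129, 0.14], [0, 0.0022, -0.015, 0.16]]}}

```text
t: 20.27
tcp_pos: [0.4777, -0.3143, 0.0323]
tool_rot: [0.124, 0.693, -0.13, 0.699]
force: [0.3, -3.0, -0.2]
finger_gap: 0.171
```

Call:
{"method": "step_arm", "body": {"commands": [[0, 0, -0.0008, 0.008], [0, 0, -0.0015, 0.016]]}}

```text
t: 20.43
tcp_pos: [0.4766, -0.3139, 0.0324]
tool_rot: [0.129, 0.691, -0.136, 0.698]
force: [-0.7, -1.7, 0.8]
finger_gap: 0.172
```

```bash
cat > f.py <<'E'
from h import *
s=telemetry.sense();f=np.array(s['force']);ps=yaw();c,sn=np.cos(ps),np.sin(ps)
print('tang(z)',round(f@[sn,-c,0],2),'rad(y)',round(f@[c,sn,0],2),'fz',round(f[2],2),'tq',np.round(s['ft_torque'],3),'M_nut',round(float(f@[sn,-c,0])*.0938,3))
E
python3 -c "
import f
from h import *
plan(tgt(1.19,.032),1.19)"
```

```text
tang(z) -0.01 rad(y) -1.87 fz 0.85 tq [ 0.092 -0.089  0.387] M_nut -0.001
t 20.43 at [ 0.4766 -0.3139  0.0324] yaw 1.1943 -> row [ 0.0004  0.0005 -0.0013] 0.0043
```

Call:
{"method": "step_arm", "body": {"commands": [[0, 0.0002, -0.0008, 0.008], [0, 0.0002, -0.0008, 0.008]]}}

```text
t: 20.6
tcp_pos: [0.476, -0.3136, 0.0325]
tool_rot: [0.131, 0.691, -0.138, 0.697]
force: [-1.0, -2.7, 0.7]
finger_gap: 0.173
```

```bash
cat >> f.py <<'E'
r=np.array(s['tcp_pos'])[:2]-NUT
print('yaw',ps,'M',s['ft_torque'][2]+r[0]*f[1]-r[1]*f[0])
E
python3 f.py
```

```text
tang(z) 0.07 rad(y) -2.84 fz 0.74 tq [-0.027  0.031  0.432] M_nut 0.007
yaw 1.1871596149682138 M 0.4364121244417228
```

Call:
{"method": "step_arm", "body": {"commands": [[0, 0.0002, -0.0008, 0.008], [0, 0.0002, -0.0015, 0.016], [0, 0.0002, -0.0015, 0.016]]}}

```text
t: 20.85
tcp_pos: [0.4746, -0.3131, 0.0325]
tool_rot: [0.137, 0.69, -0.144, 0.696]
force: [-0.6, -3.1, 0.8]
finger_gap: 0.175
```

```bash
python3 f.py
```

```text
tang(z) 0.7 rad(y) -3.08 fz 0.8 tq [-0.155  0.132  0.45 ] M_nut 0.065
yaw 1.170954018504205 M 0.5141315040254602
```

```bash
python3 -c "
from h import *
for y in(1.13,1.10,1.07):plan(tgt(y,.0325,.0941),y)"
```

```text
t 20.85 at [ 0.4746 -0.3131  0.0325] yaw 1.171 -> row [-0.0001  0.0003 -0.0048] 0.041
t 20.85 at [ 0.4746 -0.3131  0.0325] yaw 1.171 -> row [-0.0001  0.0004 -0.0076] 0.071
t 20.85 at [ 0.4746 -0.3131  0.0325] yaw 1.171 -> row [-0.0002  0.0007 -0.0104] 0.101
```

Call:
{"method": "step_arm", "body": {"commands": [[0, 0, -0.0018, 0.02], [0, 0.0001, -0.0037, 0.04], [0, 0.0001, -0.0056, 0.06], [0, 0.0003, -0.0075, 0.08], [0, 0.0003, -0.0075, 0.08]]}}

```text
t: 21.27
tcp_pos: [0.4674, -0.3097, 0.0324]
tool_rot: [0.165, 0.683, -0.172, 0.69]
force: [-1.0, -2.9, 0.7]
finger_gap: 0.177
```

```bash
python3 f.py
```

```text
tang(z) 0.45 rad(y) -3.01 fz 0.73 tq [-0.136  0.152  0.427] M_nut 0.042
yaw 1.089282041845973 M 0.4683522427227584
```

Call:
{"method": "step_arm", "body": {"commands": [[0, 0, -0.0009, 0.01], [0, 0.0001, -0.0019, 0.02], [0, 0.0001, -0.0028, 0.03], [0, 0.0001, -0.0028, 0.03]]}}

```text
t: 21.6
tcp_pos: [0.4649, -0.3084, 0.0324]
tool_rot: [0.176, 0.681, -0.182, 0.687]
force: [-1.2, -3.1, 0.1]
finger_gap: 0.172
```

```bash
python3 f.py
```

```text
tang(z) 0.47 rad(y) -3.27 fz 0.14 tq [-0.214  0.026  0.386] M_nut 0.044
yaw 1.0584990794689415 M 0.42877840089915625
```

Call:
{"method": "step_arm", "body": {"commands": [[0, 0, -0.0008, 0.008], [0, 0, -0.0015, 0.016], [0, 0.0001, -0.0023, 0.024], [0, 0.0001, -0.0023, 0.024]]}}

```text
t: 21.93
tcp_pos: [0.4629, -0.3073, 0.0324]
tool_rot: [0.184, 0.678, -0.191, 0.685]
force: [-0.5, -3.8, 0.9]
finger_gap: 0.17
```

```bash
python3 f.py
```

```text
tang(z) 1.53 rad(y) -3.47 fz 0.92 tq [-0.209  0.08   0.397] M_nut 0.143
yaw 1.0339344752985988 M 0.5394702352997076
```

Call:
{"method": "step_arm", "body": {"commands": [[0, 0, -0.0008, 0.008], [0, 0, -0.0015, 0.016], [0, 0, -0.0023, 0.024], [0, 0, -0.0023, 0.024]]}}

```text
t: 22.27
tcp_pos: [0.4608, -0.306, 0.0324]
tool_rot: [0.193, 0.676, -0.199, 0.683]
force: [-1.9, -3.8, 1.1]
finger_gap: 0.173
```

```bash
python3 f.py
```

```text
tang(z) 0.44 rad(y) -4.19 fz 1.08 tq [-0.194  0.003  0.337] M_nut 0.042
yaw 1.0092059194252148 M 0.3769073718340198
```

Call:
{"method": "step_arm", "body": {"commands": [[0, -0.0002, -0.0008, 0.008], [0, -0.0003, -0.0015, 0.016], [0, -0.0003, -0.0023, 0.024], [0, -0.0003, -0.0023, 0.024]]}}

```text
t: 22.6
tcp_pos: [0.4587, -0.3047, 0.0324]
tool_rot: [0.201, 0.673, -0.207, 0.681]
force: [0.4, -1.9, 0.2]
finger_gap: 0.173
```

```bash
python3 f.py
```

```text
tang(z) 1.37 rad(y) -1.4 fz 0.15 tq [ 0.064 -0.182  0.286] M_nut 0.129
yaw 0.9843647093754679 M 0.41480351468473825
```

Call:
{"method": "step_arm", "body": {"commands": [[0, 0, -0.0008, 0.008], [0, 0, -0.0015, 0.016], [0, 0, -0.0023, 0.024], [0, 0, -0.0023, 0.024]]}}

```text
t: 22.93
tcp_pos: [0.4568, -0.3034, 0.0323]
tool_rot: [0.21, 0.671, -0.216, 0.678]
force: [0.8, -1.7, -0.5]
finger_gap: 0.172
```

```bash
python3 f.py
```

```text
tang(z) 1.62 rad(y) -0.9 fz -0.53 tq [-0.054 -0.166  0.29 ] M_nut 0.152
yaw 0.9596126909148689 M 0.4420156236835793
```

Call:
{"method": "step_arm", "body": {"commands": [[0, 0, -0.0009, 0.01], [0, 0, -0.0019, 0.02], [0, 0, -0.0028, 0.03], [0, 0, -0.0028, 0.03]]}}

```text
t: 23.27
tcp_pos: [0.4548, -0.302, 0.0324]
tool_rot: [0.22, 0.667, -0.226, 0.675]
force: [1.3, -2.3, 0.1]
finger_gap: 0.171
```

```bash
python3 f.py
```

```text
tang(z) 2.42 rad(y) -1.05 fz 0.08 tq [-0.076 -0.375  0.468] M_nut 0.227
yaw 0.9294519118897192 M 0.6951779423067407
```

Call:
{"method": "step_arm", "body": {"commands": [[0, 0, -0.0005, 0.005], [0, 0, -0.0005, 0.005]]}}

```text
t: 23.43
tcp_pos: [0.4547, -0.3019, 0.0325]
tool_rot: [0.221, 0.666, -0.228, 0.675]
force: [2.3, -2.6, -0.3]
finger_gap: 0.169
```

```bash
python3 f.py
```

```text
tang(z) 3.39 rad(y) -0.74 fz -0.25 tq [-0.129 -0.38   0.632] M_nut 0.318
yaw 0.9247594887576274 M 0.9509957170728143
```

Call:
{"method": "step_arm", "body": {"commands": [[0, 0, 0, 0.002], [0, 0, 0, 0.002]]}}

```text
t: 23.6
tcp_pos: [0.4547, -0.3019, 0.0324]
tool_rot: [0.222, 0.666, -0.228, 0.675]
force: [1.1, -2.9, 0.1]
finger_gap: 0.173
```

```bash
python3 f.py; python3 -c "
from h import *
p,im=snap('wrist','w20.png');np.savez('w20.npz',**p)
crop(im,197,10,317,130,5,'w20c.png')
g=im.astype(int);
for n in('w3','w19','w20'):
  q=dict(np.load(n+'.npz'));g=cv2.imread('pics/'+n+'.png').astype(int)
  r=(g[...,2]>150)&(g[...,1]<110)&(g[...,0]<110);r[130:]=0;r[:,:200]=0;r[:,310:]=0
  y,x=np.nonzero(r);print(n,len(x),onz(q,x.mean(),y.mean(),.045).round(5))
"
```

```text
tang(z) 2.64 rad(y) -1.64 fz 0.09 tq [-0.123 -0.319  0.677] M_nut 0.248
yaw 0.9231820723928008 M 0.9244744879234443
w3 50 [ 0.5141 -0.2207  0.045 ]
w19 54 [ 0.51426 -0.22077  0.045  ]
w20 60 [ 0.51425 -0.22076  0.045  ]
```

View pics/w20c.png

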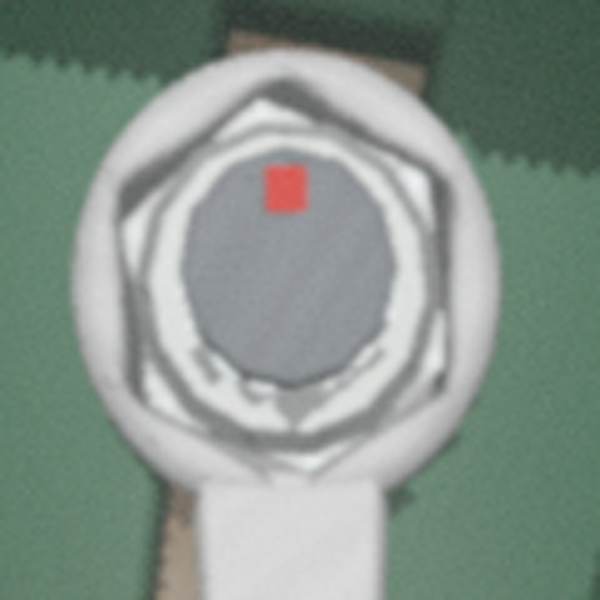

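Call:
{"method": "step_arm", "body": {"commands": [[0, 0, 0.002, -0.025], [0, 0, 0.0045, -0.05], [0, 0.0001, 0.007, -0.08], [0, 0.0001, 0.007, -0.08]]}}

```text
t: 23.98
tcp_pos: [0.4596, -0.3053, 0.0322]
tool_rot: [0.195, 0.675, -0.201, 0.682]
force: [-1.9, -1.0, 0.7]
finger_gap: 0.176
```

```bash
python3 f.py; python3 -c "
from h import *
p,im=snap('wrist','w21.png');np.savez('w21.npz',**p)
crop(im,197,10,317,130,5,'w21c.png')"
```

```text
tang(z) -1.07 rad(y) -1.88 fz 0.7 tq [0.178 0.082 0.039] M_nut -0.1
yaw 1.002640893984079 M -0.06124597120306223
```

View pics/w21c.png

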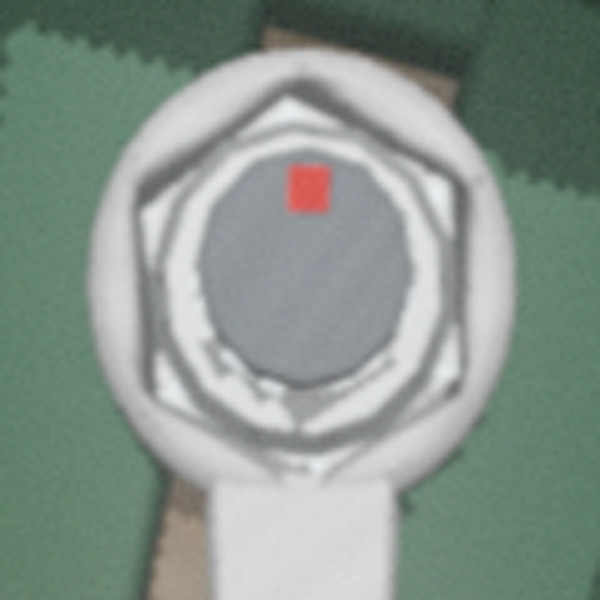

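Call:
{"method": "step_arm", "body": {"commands": [[-0.001, -0.0003, 0, 0], [-0.003, -0.0003, 0, 0], [-0.005, -0.0003, 0, 0], [-0.005, -0.0003, 0, 0]]}}

```text
t: 24.37
tcp_pos: [0.4594, -0.3043, 0.0367]
tool_rot: [0.196, 0.675, -0.201, 0.682]
force: [2.9, 2.9, -8.9]
finger_gap: 0.172
```

```bash
python3 f.py
```

```text
tang(z) 0.84 rad(y) 4.03 fz -8.87 tq [ 0.212 -0.423 -0.136] M_nut 0.079
yaw 1.001212965964536 M -0.061263304277778624
```

Call:
{"method": "step_arm", "body": {"commands": [[0.0015, 0.0005, 0, -0.01], [0.001, 0.0005, 0.0005, -0.01], [0, 0.0005, 0.0005, 0]]}}

```text
t: 24.62
tcp_pos: [0.4597, -0.3044, 0.0366]
tool_rot: [0.196, 0.676, -0.201, 0.681]
force: [-1.1, -2.0, -5.5]
finger_gap: 0.173
```

```bash
python3 f.py
```

```text
tang(z) 0.16 rad(y) -2.25 fz -5.45 tq [-0.381  0.234 -0.032] M_nut 0.015
yaw 1.0015552030004504 M -0.014627325288848678
```

Call:
{"method": "step_arm", "body": {"commands": [[-0.001, -0.0002, 0, 0], [-0.003, -0.0002, 0, 0], [-0.003, -0.0002, 0, 0]]}}

```text
t: 24.87
tcp_pos: [0.4595, -0.3045, 0.0399]
tool_rot: [0.196, 0.676, -0.201, 0.681]
force: [1.1, 0.3, -4.2]
finger_gap: 0.175
```

```bash
python3 f.py;python3 -c "
from h import *
p,im=snap('wrist','w22.png');np.savez('w22.npz',**p)
crop(im,197,10,317,130,5,'w22c.png')"
```

```text
tang(z) 0.77 rad(y) 0.81 fz -4.19 tq [-0.064 -0.002 -0.021] M_nut 0.072
yaw 1.0018622133453625 M 0.049812569628516594
```

View pics/w22c.png

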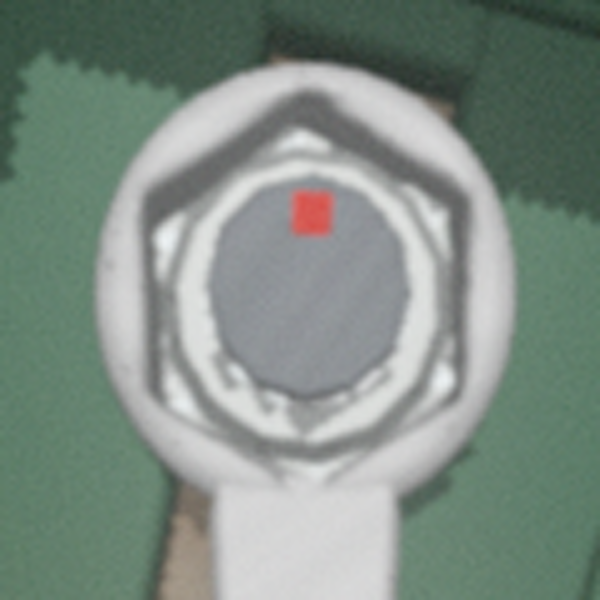

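Coming off freely. Continue up in stages.

Call:
{"method": "step_arm", "body": {"commands": [[-0.003, 0, 0, 0], [-0.006, 0, 0, 0], [-0.006, 0, 0, 0]]}}

```text
t: 25.17
tcp_pos: [0.4595, -0.3046, 0.0467]
tool_rot: [0.196, 0.676, -0.201, 0.682]
force: [1.3, -1.3, -3.4]
finger_gap: 0.17
```

```bash
python3 f.py
```

```text
tang(z) 1.77 rad(y) -0.44 fz -3.36 tq [-0.087 -0.031 -0.109] M_nut 0.166
yaw 1.0021197711372924 M 0.05650432532434743
```

Call:
{"method": "step_arm", "body": {"commands": [[-0.003, 0, 0, 0], [-0.008, 0, 0, 0], [-0.015, 0, 0, 0], [-0.025, 0, 0, 0], [-0.035, 0, 0, 0], [-0.045, 0, 0, 0], [-0.05, 0, 0, 0], [-0.05, 0, 0, 0]]}}

```text
t: 25.83
tcp_pos: [0.46, -0.3048, 0.0986]
tool_rot: [0.195, 0.675, -0.202, 0.683]
force: [0.4, -0.6, -3.4]
finger_gap: 0.171
```

```bash
python3 f.py; python3 -c "
from h import *
p,im=snap('scene','s23.png')
crop(im,140,100,300,240,5,'s23c.png')
plan([.44,-.40,.12],.3)"
```

```text
tang(z) 0.7 rad(y) -0.29 fz -3.43 tq [0.028 0.027 0.054] M_nut 0.066
yaw 1.0022184914621937 M 0.11919492981666405
t 25.88 at [ 0.4596 -0.3045  0.0978] yaw 1.0022 -> row [-0.0213 -0.0912  0.0352] 0.7022
```

View pics/s23c.png

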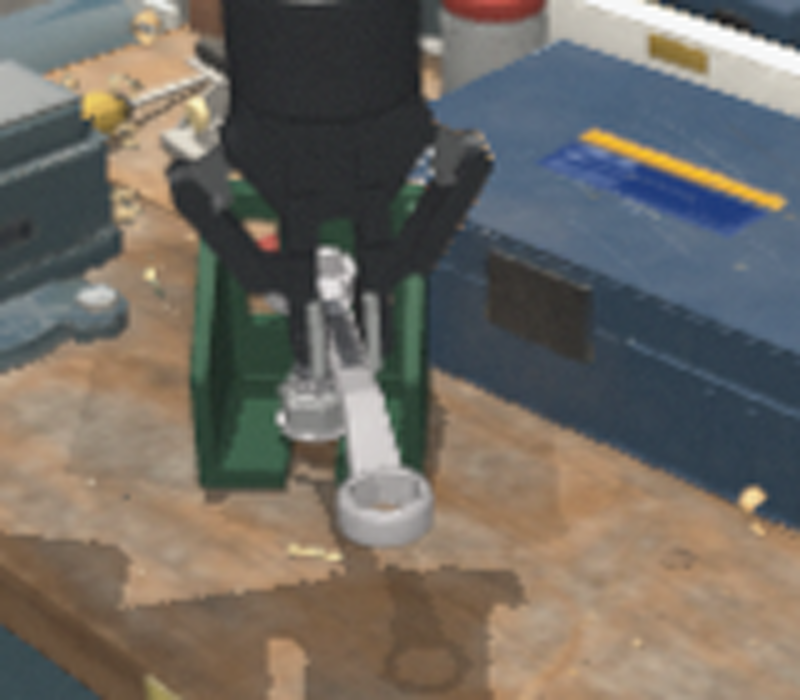

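Call:
{"method": "step_arm", "body": {"commands": [[-0.015, -0.02, 0, 0], [-0.025, -0.05, 0.01, 0.08], [-0.025, -0.08, 0.025, 0.2], [-0.025, -0.09, 0.035, 0.32], [-0.025, -0.091, 0.035, 0.44], [-0.025, -0.091, 0.035, 0.56], [-0.025, -0.091, 0.035, 0.7], [-0.025, -0.091, 0.035, 0.7]]}}

```text
t: 26.55
tcp_pos: [0.4393, -0.3993, 0.1228]
tool_rot: [0.419, 0.565, -0.421, 0.573]
force: [0.3, 0.9, -3.8]
finger_gap: 0.169
```

```bash
python3 -c "
from h import *
plan([.484,-.43,.10],.013)"
```

```text
t 26.55 at [ 0.4393 -0.3993  0.1228] yaw 0.299 -> row [0.0234 0.0336 0.0422] 0.286
```

Call:
{"method": "step_arm", "body": {"commands": [[0.005, 0.006, 0.008, 0.06], [0.01, 0.014, 0.018, 0.13], [0.016, 0.023, 0.029, 0.2], [0.023, 0.033, 0.042, 0.286], [0.023, 0.033, 0.042, 0.286], [0.023, 0.033, 0.042, 0.286]]}}

```text
t: 27.05
tcp_pos: [0.4832, -0.4295, 0.0993]
tool_rot: [0.495, 0.501, -0.497, 0.507]
force: [-0.8, 1.8, -3.8]
finger_gap: 0.174
```

```bash
python3 -c "
from h import *
plan([.484,-.43,.03],.013)
p,im=snap('wrist','w24.png');np.savez('w24.npz',**p)
cv2.imwrite('pics/w24b.png',cv2.resize(im,(768,576)))
p,im=snap('scene','s24.png')
crop(im,180,150,340,270,5,'s24c.png')"
```

```text
t 27.05 at [ 0.4832 -0.4295  0.0993] yaw 0.0168 -> row [0.0693 0.0005 0.    ] 0.0038
```

View pics/w24b.png

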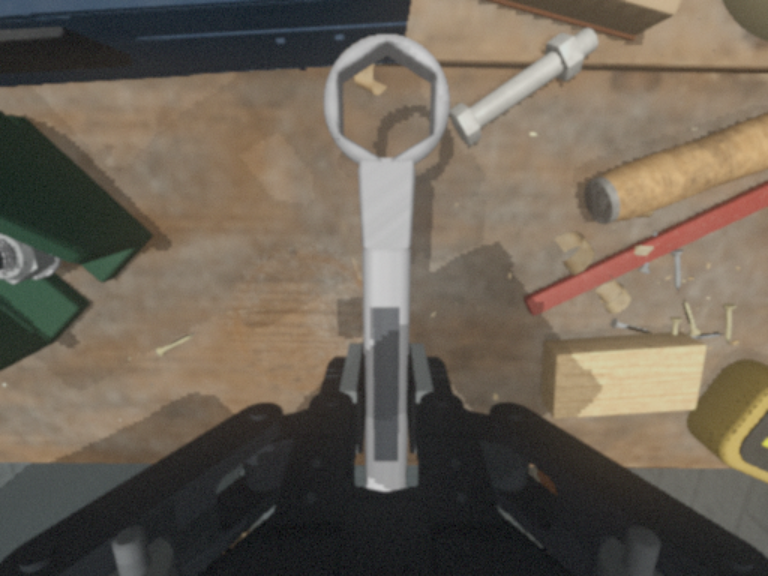

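View pics/s24c.png

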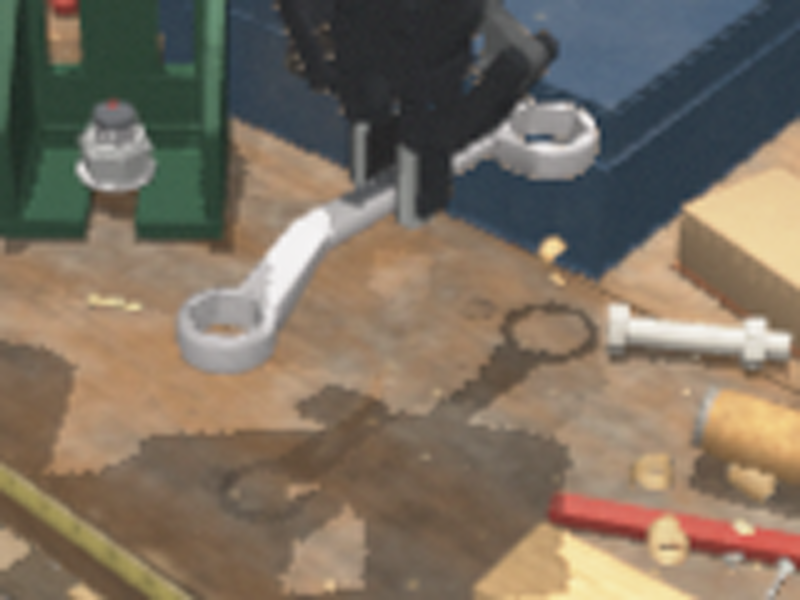

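Call:
{"method": "step_arm", "body": {"commands": [[0.02, 0, 0, 0], [0.04, 0, 0, 0], [0.06, 0, 0, 0], [0.07, 0, 0, 0], [0.075, 0, 0, 0], [0.077, 0, 0, 0], [0.077, 0, 0, 0]]}}

```text
t: 27.73
tcp_pos: [0.4828, -0.4295, 0.0232]
tool_rot: [0.495, 0.501, -0.497, 0.507]
force: [-0.0, 0.5, -3.5]
finger_gap: 0.17
```

Call:
{"method": "step_arm", "body": {"commands": [[0.002, 0, 0, 0], [0.004, 0, 0, 0], [0.004, 0, 0, 0]]}}

```text
t: 27.98
tcp_pos: [0.4831, -0.4299, 0.0198]
tool_rot: [0.495, 0.501, -0.497, 0.507]
force: [-0.3, 0.9, -3.8]
finger_gap: 0.174
```

Call:
{"method": "step_arm", "body": {"commands": [[0.001, 0, 0, 0], [0.002, 0, 0, 0], [0.002, 0, 0, 0]]}}

```text
t: 28.23
tcp_pos: [0.4833, -0.4302, 0.018]
tool_rot: [0.495, 0.5, -0.497, 0.508]
force: [-0.9, -0.5, -3.3]
finger_gap: 0.172
```

Call:
{"method": "step_arm", "body": {"commands": [[0.001, 0, 0, 0], [0.002, 0, 0, 0], [0.002, 0, 0, 0]]}}

```text
t: 28.48
tcp_pos: [0.4832, -0.4304, 0.0168]
tool_rot: [0.495, 0.5, -0.497, 0.508]
force: [-2.7, 0.2, 3.1]
finger_gap: 0.178
```

Call:
{"method": "step_arm", "body": {"commands": [[0.001, 0, 0, 0], [0.001, 0, 0, 0]]}}

```text
t: 28.65
tcp_pos: [0.4832, -0.4306, 0.0167]
tool_rot: [0.495, 0.5, -0.497, 0.508]
force: [-2.3, 1.5, 4.8]
finger_gap: 0.174
```

On the bench. Release (slowly opening only as far as needed), then rise.

Call:
{"method": "step_arm", "body": {"commands": [[0, 0, 0, 0], [0, 0, 0, 0], [0, 0, 0, 0], [0, 0, 0, 0], [0, 0, 0, 0], [0, 0, 0, 0]], "jaw": 0.06}}

```text
t: 29.15
tcp_pos: [0.4833, -0.4305, 0.0166]
tool_rot: [0.495, 0.5, -0.497, 0.508]
force: [0.2, -0.0, 0.4]
finger_gap: 0.703
```

Call:
{"method": "step_arm", "body": {"commands": [[-0.02, 0, 0, 0], [-0.05, 0, 0, 0], [-0.08, 0, 0, 0], [-0.11, 0, 0, 0], [-0.13, -0.02, 0, 0], [-0.13, -0.03, 0, 0], [-0.13, -0.03, 0, 0]]}}

```text
t: 29.73
tcp_pos: [0.451, -0.43, 0.1475]
tool_rot: [0.495, 0.499, -0.497, 0.508]
force: [-0.6, -0.1, -0.7]
finger_gap: 0.705
```

```bash
python3 -c "
from h import *
s=telemetry.sense();print(s['t'],s['tcp_pos'],s['force'],s['finger_gap'])
p,im=snap('wrist','w25.png');np.savez('w25.npz',**p)
cv2.imwrite('pics/w25b.png',cv2.resize(im,(768,576)))
p,im=snap('scene','s25.png')
crop(im,160,120,320,240,5,'s25c.png')"
```

```text
29.7333 [ 0.45102918 -0.42995038  0.14754084] [-0.57220933 -0.12724973 -0.74690769] 0.7045292652511518
```

View pics/w25b.png

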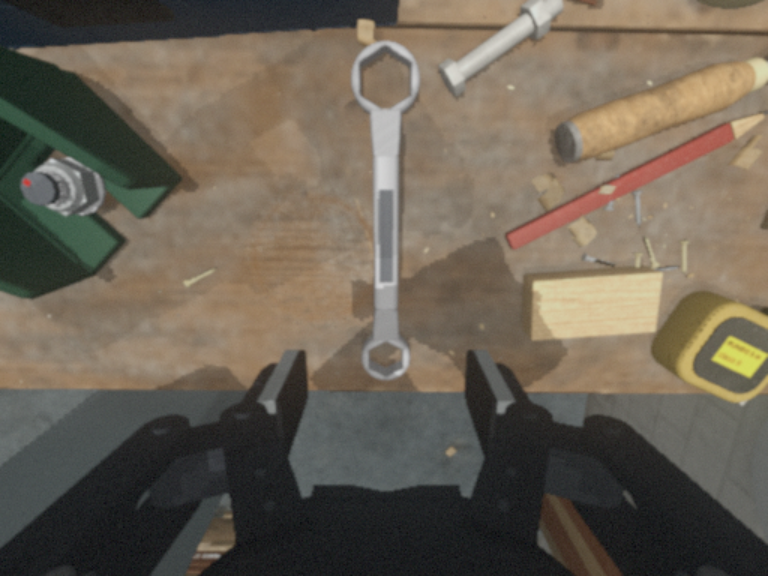

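View pics/s25c.png

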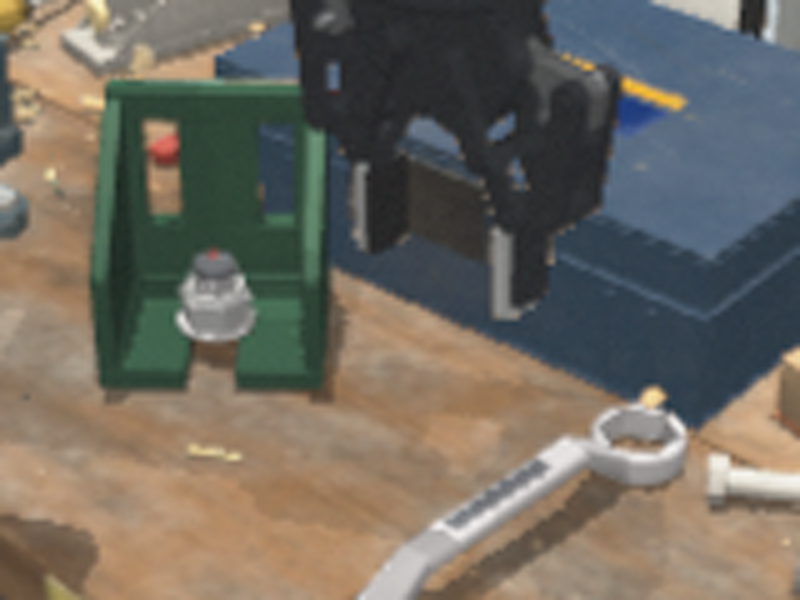

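```bash
python3 -c "
from station import manip;print(manip.sign_off())"
```

```text
the job is handed in; nothing more can be done
None
```

I tightened the nut in three bites, lifting the spanner off and reseating it between them. The spanner now lies flat on the bench about where I picked it up, released. I handed the job in at about 30 s of the 72 s allowed.

**Firmness:** I stopped when the moment on the nut rose from a steady 0.45 N m to about 0.93 N m, peaking at 0.95, below the 1.3 N m that twists the stud. I did not measure the nut's angle directly. The total turn I estimated from the pictures, about 1.76 rad, fits the given starting range.

**Stud mark:** between the start and the firm nut, the red mark's measured position changed by less than 0.2 mm.

**Last pictures:** the spanner lies flat, well clear of the plate, and the gripper is open and touching nothing. The bolt, pencil and wood offcut look unmoved; I judged that by eye and did not measure it.

**What did not go smoothly:**
- **Second lift:** the ring jammed on the nut and the spanner tilted in the grip, with about 14 N on the tool. I lowered it, centred it and lifted it off cleanly. The spanner slipped about 2 mm in the grip, which I allowed for afterwards.
- **Last lift:** the ring caught lightly, about 9 N on the tool including the spanner's weight, and came free after I re-centred it.

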